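# Shim the short tube block in a block heater and hold it pressed home

## Robot

A 6-joint arm with a two-finger parallel gripper is mounted at the origin on the work surface. World frame = base frame: x ahead of the robot, y to its left, z up, the work surface at z = 0. Lengths are in mm, angles in rad, forces in N, time in s.
With the tool pointing down it reaches from about 275 to 1000 mm from the base axis. Payload 8.4 kg.
Tool frame: the origin (TCP) lies on the centre line of the jaws, within the pads' length; the fingertips stand r.tip_reach ahead of it and the grasp point (between the pads) lies 3 mm ahead of it (r.tip_reach is the distance from the TCP to the fingertips, in mm); z points along the fingers, y is the direction in which the jaws open and shut (so a half turn about z gives the same grasp; the last joint's range is limited). The gripper opens to 85 mm and grips with 20 to 120 N. Pads are 22 mm wide; open, the fingers measure 114 mm over their backs; the gripper's body (76 mm by 85 mm) begins 54 mm behind the grasp point. The pads swing forward as they close: fully open they stand 13 mm farther back than shut.
Start: joints at [-1.324, 0.353, 1.633, -0, 1.155, -0.002], TCP at [153.899, -605.758, 253.281] pointing down, gripper open.
Joint ranges: [-2.63, 2.63], [-0.92, 2.1], [0.06, 2.66], [-1.3, 4.44], [0, 2.69], [-3.02, 3.02]. Speed limits (rad/s): [2.22, 2.22, 2.79, 3.14, 3.14, 3.14].

## Interface

Orientations are given as [roll, pitch, yaw] about the fixed x, y, z axes, in that order (R = Rz(yaw) Ry(pitch) Rx(roll)).
In Python, from rig import sense, optics, r, nets gives the robot as it stands. The module is installed in compiled form; this text tells all that it offers.
- The arm moves only by the tool carry_out, never from a script. Its argument "increments" is a list that holds one entry, the list of rows, each a list of 6 numbers: the shift along the tool's x, y, z normalised to -1 to 1, where 1 is 40 cm, then the turn, a rotation vector about the tool's x, y, z normalised to -1 to 1, where 1 is 60 degrees. A call has 1 to 5 rows; each row is the pose to reach, as a shift and turn from the pose commanded when the call began, along the tool's axes at that moment; what a row does not reach only later rows make up. A row lasts 1/12 s, in which the tool goes at most 41.7 mm and 7.16 degrees, less where a joint would pass 70% of its speed; a pose out of reach is approached as far as the arm can. A call with a number of a shift or a turn outside -1 to 1 is refused whole. A call with a gripper value outside its range is refused whole. "hand" is the closure, from 0 (fully open) to 1 (shut), set as the call begins (left out, the last holds). The fingers move at their own pace and stop on an object; "squeeze" is the grip in N (left out, the last holds). Time passes only in rows, so rows that repeat a pose let the fingers close. It gives the time, the measured TCP pose, the force and the opening at its end, in the units of the state.
- sense(): the state, without advancing time (a new reading comes with each control period).
- optics.grab_frame(name): name is "side" or "top"; returns a dict with "img" (480x640x3 uint8, red, green, blue), "range_z" (480x640 float32, mm along the optical axis (not along the pixel's ray), 0 where there is no reading), "fov_y" (degrees; the focal length in pixels is half the picture's height over the tangent of half this angle, whatever the lens; pixels are square), "cx", "cy" (the principal point, pixels), "k1" (the pictures are not rectified: a ray, as slopes to the right and down, at radius r is drawn at 1 + k1 r^2 times it, then the intrinsics apply), "R" (3x3) and "t" (3): a world point X has camera coordinates R X + t. Camera axes: x right, y down, z forward; pixel columns grow to the right and rows downward; lengths in mm; the calibration is good to about 2 mm. A picture is of the moment at which its call begins.
- r.sign_off(): hands the job in, once; it reports no verdict.
Trained networks look in the newest picture that a camera, given by its name, has taken for a name from the list of things; names that differ only in an ending like _2 or _b are one class to them, and where a whole thing is asked for, a point or a joint stands for the part that bears it (a point fixed in the world has none). Each returns a list of dicts, best first, with "confidence" (0 to 1); they miss things now and then, are a little off and sometimes report something else, mostly with a low value. They report only what shows in the picture. A call takes as long as a camera call.
- nets.trace(target, camera): "mask" (480x640 bool, what is visible of it).
- nets.tip_of(target, camera): "point" ([x, y, z] in mm, in world coordinates, good to about 4 mm: a listed point, or the origin of a listed thing).
The state is a dict: "clock": time; "qpos": joint angles; "qvel": joint speeds; "joint_efforts": joint torques, N m; "eef_pos": TCP position; "tcp_rot": TCP orientation; "contact_force": force on the tool from outside, world axes, zero at the start; "wrist_torque": the same for the moment, N m; "opening": opening from 0.0 (shut) to 1.0 (fully open).
Only numpy, scipy, OpenCV 4.12 (cv2) and the standard library are available. Lean on these libraries where they do the work, as an engineer would, in place of code of your own. Each camera call takes 0.05 s, during which the arm holds its last target.

## Task

Get the three-bay block heater ready: turn its dial so that the pointer stands on the long mark, then slide the thick filler bar (the one standing on the bench, tab up) fully down behind a tube block, into the only gap that is wide enough for it, and let go of it. Then push that tube block straight back from the front until block and filler bar are closed up flush against the rear wall, and finish while still holding the block pressed firmly there, so that I can do up its clamp screw. Leave the other two blocks, the thin filler bar and everything else on the bench where they are.

Things in the scene. Friction and masses are not known exactly. Their poses are not given: they have to be found in the camera images.
- heater: block heater fixed on the bench, white housing 275 x 240 mm; origin at bench level, x to its rear, y to its left, z up. In front a control deck (x = -150 to -29 mm, top 50 mm above the bench), behind it three open bays with centre lines at y = -72, 0, +72 mm, and a rear housing (x = 97 to 125 mm, top 110 mm). Side walls and 8 mm partitions end at 85 mm height.
- bay_mid (a point): centre of the floor of the middle bay, 40 mm above the bench (heater x = 41 mm, y = 0), axes as the heater's. Every bay is 64 mm wide (y) and 112 mm long (x): front wall's inner face 56 mm before this point, rear wall's inner face 56 mm behind it. The front wall is 14 mm thick, its top 72 mm above the bench; a fixed clamp screw of each bay sticks out 16 mm in front of it at 61 mm height.
- dial (a joint): angle of the dial on the control deck (vertical axis): 0 when the pointer points to the heater's rear (+x), growing clockwise seen from above, range -2.4 to 2.4 rad; the long mark lies at 0.40 rad. Light friction (0.04 N m), stays where left; starts 0.7 to 1.4 rad anticlockwise of the mark.
- dial_grip (a point): on the dial's axis, 75 mm above the bench (25 mm above the deck), the height to grip. Black pointer knob: bar grip 46 mm long, 12 mm thick, from 59 to 87 mm above the bench, on a round skirt 44 mm across; x of this frame points along the bar to the pointer end (white line). It sits 96 mm in front of the heater's origin and 45 mm to its left.
- dial_pointer (a point): pointer end of the dial's bar, 24 mm from the axis.
- dial_mark (a point): inner end of the one long, broad mark of the scale (the other ticks are short and thin), 24 mm from the dial's axis: the pointer end must stand above this point.
- block_short: shortest of the three aluminium tube blocks, 80 (x) x 60 (y) x 70 mm high, 0.45 to 0.9 kg (1 to 4 N to slide it), six empty 17 mm holes on top; loose in one of the bays, 0 to 2 mm behind the front wall, with 30 to 32 mm free behind it. Origin: middle of the lower edge of its FRONT face; x to its rear face, z up. Top 110 mm above the bench; front face free to push on from 72 to 110 mm.
- block_mid: tube block 96 mm long, 60 mm wide, 70 mm high, eight holes 13 mm wide, some with capped tubes; same kind of origin; the gap behind it is 14 to 16 mm. Leave it.
- block_long: tube block 106 mm long, 60 mm wide, 70 mm high, six holes 21 mm wide, some with capped tubes (caps 10 mm above the block); same kind of origin; the gap behind it is 4 to 6 mm. Leave it.
- filler_mid (a point): centre (57.5 mm above its foot) of the thick filler bar, at first standing on the bench left or right of the heater: aluminium bar 22 mm thick (x), 56 mm wide (y), 70 mm high, with an upright steel lifting tab on the middle of its top, 10 mm (x) x 30 mm (y) x 45 mm high (115 mm overall); about 0.27 kg. It goes in with its 56 mm across the bay, either way round.
- filler_tab (a point): a point to grip the filler bar's tab: 94 mm above its foot, 24 mm above the bar's shoulders and 21 mm below the tab's top.
- filler: the same thick filler bar; origin at the centre of its foot.
- thin_filler: a second, thin filler bar lying flat: aluminium plate 70 x 56 x 10 mm with a 45 mm steel tab at one end. Bystander, leave it.
- beaker: glass beaker, 72 mm across, 95 mm tall. Bystander.
- tube_rack: grey plastic tube rack 190 x 70 mm, about 105 mm tall with its capped tubes. Bystander.
- powder_jar: brown glass jar, 68 mm across, 80 mm tall. Bystander.
- marker: felt marker lying down, 135 mm long, 18 mm thick. Bystander.
- spatula: flat steel laboratory spatula lying down, 185 mm long, 12 mm wide. Bystander.

How it is judged:
By the outcome, as a careful person would: the job done as asked, in the order asked, and still so for the second after the job is handed in, while the arm keeps its last pose, push and grip.
It also fails if it takes over 72 s, if anything falls off the work surface, if the arm or the gripper's body presses on something with over 40 N, if the wrist force passes 120 N, or if a joint passes its speed limit or range.

## Working session

There is one attempt and no reset: what is moved stays moved. The work goes in short steps, Python scripts to look and compute and a tool call to move; the robot and the scene stay as the last step left them, time stands still between calls to the robot, and variables do not carry over. Pictures are saved under pics/ and viewed, and the job is handed in when it is done.

Besides the shell and the picture viewer there is one more tool, called by a JSON object that holds its "method" and its "body", one argument or row to a line. carry_out: Moves the arm, as the interface text tells. Its arguments: {"type":"object","properties":{"increments":{"type":"array","items":{"type":"array","items":{"type":"array","items":{"type":"number","minimum":-1,"maximum":1}}}},"hand":{"type":"number"},"squeeze":{"type":"number"}},"required":["increments"]}

```bash
ls; mkdir -p pics; python3 - <<'E'
from rig import sense, optics, r, nets
import cv2
print(sense()); print(r.tip_reach)
for n in("side","top"):
    f=optics.grab_frame(n); cv2.imwrite(f"pics/{n}0.png",f["img"][:,:,::-1])
    print(n,f["fov_y"],f["cx"],f["cy"],f["k1"],f["R"],f["t"])
    for k in ["heater","bay_mid","dial_grip","dial_pointer","dial_mark","block_short","block_mid","block_long","filler_mid","filler_tab","filler","thin_filler"]:
        try: print(k,[(d["point"],round(d["confidence"],2)) for d in nets.tip_of(k,n)[:2]])
        except Exception as e: print(k,e)
E
```

```text
pics
{'clock': 0.0, 'qpos': array([-1.32439952e+00,  3.53655892e-01,  1.63414457e+00,  2.32348591e-05,
        1.15523513e+00, -2.41020784e-03]), 'qvel': array([0.00061494, 0.00088941, 0.00105128, 0.00012379, 0.00126635,
       0.00105173]), 'joint_efforts': array([-1.69816376e-04, -6.05251122e+01, -3.42072129e+01,  2.49487914e-05,
        9.47311433e-03,  6.07625417e-07]), 'eef_pos': array([ 153.79237495, -605.30499957,  252.55237638]), 'tcp_rot': array([-3.14014977e+00, -2.47214993e-05,  2.48797597e-01]), 'contact_force': array([-0.83218143,  0.53890394, -0.58353431]), 'wrist_torque': array([ 0.02235048,  0.04031804, -0.00661345]), 'opening': 0.9984135050570735}
22.0
side 52.727453961978824 327.59554225550266 240.4338898330182 0.017188966944842378 [[-0.72511279 -0.68862711 -0.00203425]
 [-0.34015625  0.36074419 -0.86842234]
 [ 0.59875301 -0.62901218 -0.49582104]] [349.40466681 245.27320648 887.05202365]
heater [([553.6, -29.0, -2.2], 0.83), ([458.3, 315.2, 59.4], 0.32)]
bay_mid []
dial_grip [([453.9, -3.7, 74.0], 0.92)]
dial_pointer [([478.6, 11.4, 76.5], 0.67), ([556.7, -29.2, -2.
[... 582 characters left out ...]
8495856]
 [ 0.18468727  0.01532511 -0.98267785]] [ -21.3184952   520.05126328 1051.92054821]
heater [([555.3, -28.2, 4.2], 0.84)]
bay_mid [([593.2, -21.0, 42.3], 0.65), ([699.5, -335.4, 2.4], 0.24)]
dial_grip [([455.2, -2.8, 75.5], 0.75)]
dial_pointer [([476.0, 10.9, 76.7], 0.72), ([692.9, 321.0, 0.5], 0.5)]
dial_mark [([481.5, -12.3, 50.9], 0.8)]
block_short [([549.0, -34.1, 39.9], 0.89)]
block_mid [([534.3, 37.4, 39.2], 0.76), ([328.3, -440.2, -4.4], 0.6)]
block_long [([559.6, -103.7, 42.9], 0.9), ([558.4, -29.6, 3.9], 0.43)]
filler_mid [([460.2, 320.5, 53.7], 0.81), ([442.0, -333.2, -2.5], 0.54)]
filler_tab [([460.7, 314.3, 97.0], 0.59)]
filler [([460.7, 316.8, 2.7], 0.82)]
thin_filler []
```

View pics/side0.png

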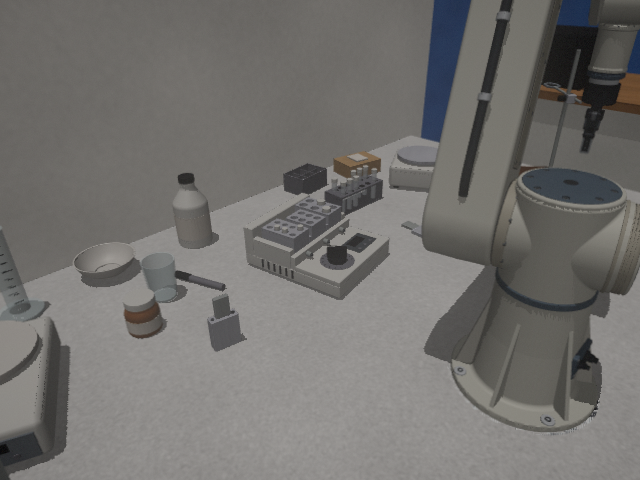

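View pics/top0.png

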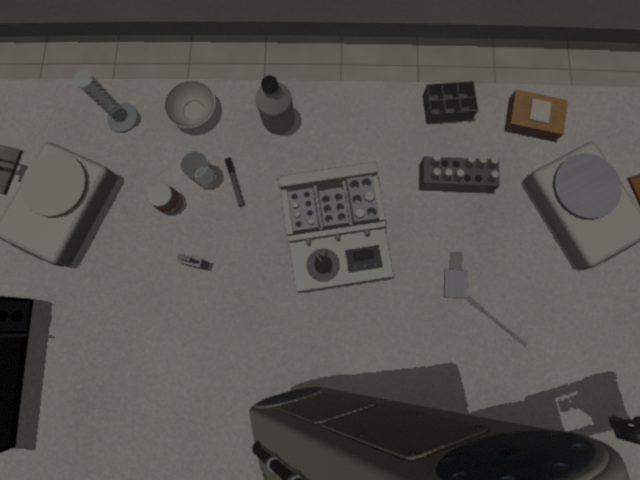

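The top picture shows the heater at about (335,225), the dial at (322,262), the filler at (195,262) with the shortest block in the middle bay. Next I refine the poses from depth.

```bash
cat > h.py <<'E'
from rig import sense, optics, r, nets
import numpy as np, cv2
from scipy.spatial.transform import Rotation as Ro
def K(f):
    F=240/np.tan(np.radians(f["fov_y"]/2)); return np.array([[F,0,f["cx"]],[0,F,f["cy"]],[0,0,1.]])
def cloud(f):
    v,u=np.mgrid[0:480,0:640]; p=np.stack([u,v],-1).reshape(-1,1,2).astype(float)
    n=cv2.undistortPoints(p,K(f),np.array([f["k1"],0,0,0.])).reshape(480,640,2)
    z=f["range_z"]; c=np.dstack([n*z[...,None],z]); w=(c-f["t"])@f["R"]; w[z<=0]=np.nan; return w
def proj(f,X):
    X=np.atleast_2d(np.asarray(X,float)); rv=cv2.Rodrigues(np.asarray(f["R"]))[0]
    return cv2.projectPoints(X,rv,np.asarray(f["t"],float),K(f),np.array([f["k1"],0,0,0.]))[0].reshape(-1,2)
def crop(f,name,u0,v0,u1,v1,s,draw=[]):
    im=cv2.resize(np.ascontiguousarray(f["img"][v0:v1,u0:u1,::-1]),None,fx=s,fy=s,interpolation=cv2.INTER_CUBIC)
    im=np.clip(im.astype(float)*1.5,0,255).astype(np.uint8)
    for poly,c in draw:
        q=((proj(f,poly)-[u0,v0]+.5)*s).astype(int); cv2.polylines(im,[q],len(poly)>2,c,1)
    cv2.imwrite("pics/"+name,im)
E
python3 - <<'E'
from h import *
for n in("top","side"):
    f=optics.grab_frame(n); w=cloud(f)
    for t,zr in(("heater",[(45,56),(105,114)]),("filler",[(64,76),(108,120),(85,112)])):
        d=nets.trace(t,n)
        for e in d[:2]: print(n,t,e["confidence"],e["mask"].sum())
        m=cv2.dilate(d[0]["mask"].astype(np.uint8),np.ones((3,3)))>0
        for a,b in zr:
            s=m&(w[...,2]>a)&(w[...,2]<b); p=w[s]
            if len(p)<4: print("few",a,len(p)); continue
            print(a,b,len(p),"z",np.median(p[:,2]),cv2.minAreaRect(p[:,:2].astype(np.float32)), p.mean(0))
f=optics.grab_frame("top"); w=cloud(f)
crop(f,"t_h.png",270,150,410,300,5); crop(f,"t_f.png",165,240,225,285,10)
f=optics.grab_frame("side"); crop(f,"s_h.png",230,180,400,310,4.5); crop(f,"s_f.png",190,280,260,360,7)
E
```

```text
top heater 0.68 843
45 56 104 z 51.14073273641721 ((610.8224487304688, 389.5402526855469), (38.20111846923828, 67.01753997802734), 58.997840881347656) [605.94811141 385.45197541  50.70017965]
few 105 0
top filler 0.62 327
top filler 0.61 278
64 76 134 z 69.26231603437517 ((457.0860290527344, 315.9092102050781), (55.44276809692383, 22.13825798034668), 77.74322509765625) [454.76631878 311.07529862  69.38746202]
108 120 55 z 113.69019984673577 ((457.0654602050781, 316.8945007324219), (30.64667510986328, 9.598594665527344), 78.46085357666016) [456.9641137  315.90358319 113.89061627]
85 112 31 z 104.41564903234014 ((457.094482421875, 316.4647521972656), (31.416481018066406, 9.722885131835938), 77.69519805908203) [455.15472581 310.48002974 102.44306127]
side heater 0.74 6863
side heater 0.58 1811
45 56 2658 z 49.932330535493804 ((542.7904663085938, -32.015838623046875), (275.7200012207031, 243.81353759765625), 10.466276168823242) [472.56505105 -25.14863486  49.94897177]
105 114 583 z 109.12168750875486 ((649.1708984375, -13.266571044921875), (64.60054016113281, 241.79818725585938), 8.543407440185547) [657.939299    -0.66353246 108.97870102]
side filler 0.68 1311
64 76 243 z 69.41334089159801 ((456.9399108886719, 317.92535400390625), (56.195926666259766, 24.564151763916016), 75.93524932861328) [453.50911403 320.49709011  69.29440543]
108 120 91 z 113.44628149968413 ((456.6144714355469, 317.69781494140625), (29.930936813354492, 10.78555679321289), 74.45193481445312) [455.78057594 318.68993617 112.80246353]
85 112 189 z 98.5265820750031 ((454.1170654296875, 319.1659240722656), (30.212947845458984, 10.32675838470459), 64.89701843261719) [454.2184105  319.59766572  98.62896817]
```

View pics/t_h.png

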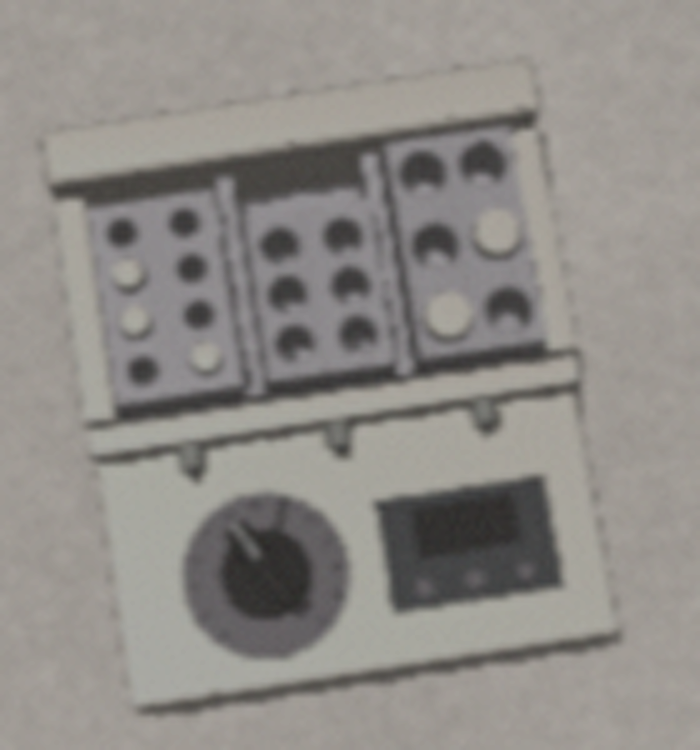

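View pics/s_h.png

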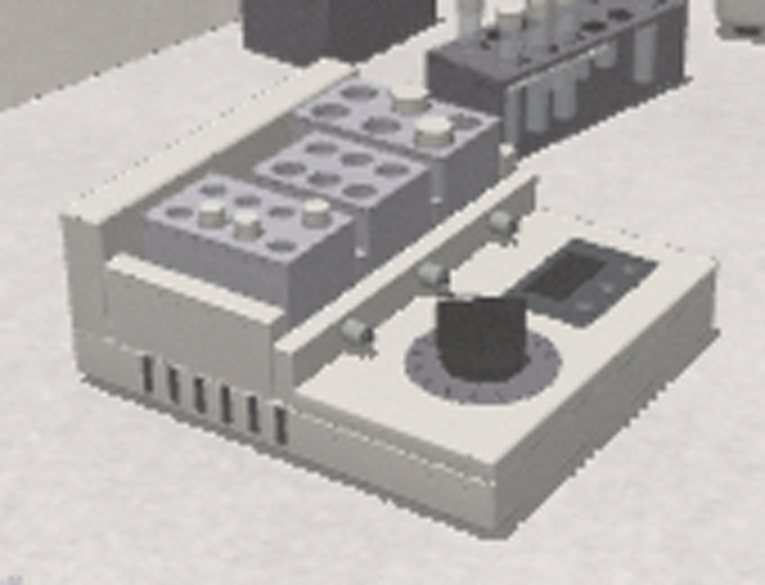

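View pics/t_f.png

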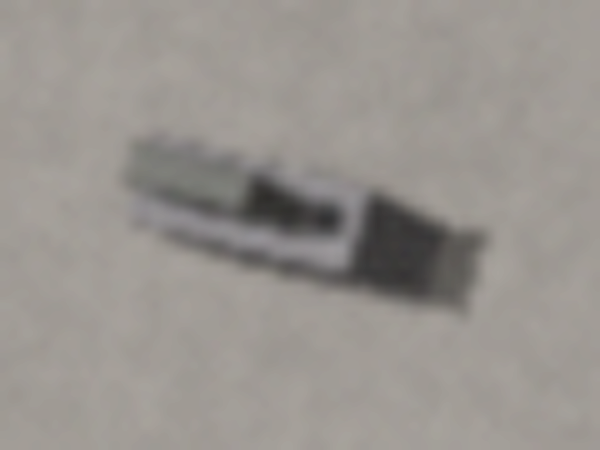

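```bash
python3 - <<'E'
from h import *
for n in ("top","side"):
    f=optics.grab_frame(n); w=cloud(f)
    reg=(w[...,0]>370)&(w[...,0]<720)&(w[...,1]>-190)&(w[...,1]<150)
    for yaw in (0.14,0.16,0.18,0.2):
      pass
    s=reg&(abs(w[...,2]-50)<5)&(w[...,0]<560); p=w[s][:,:2].astype(np.float32)
    print(n,"deck",len(p),cv2.minAreaRect(p))
    s=reg&(abs(w[...,2]-110)<5)&(w[...,0]>610); m=s.astype(np.uint8)
    p=w[s]
    # rear housing: project onto yaw dirs, use points in hx>90
    from scipy.optimize import minimize_scalar
    for it in range(1):
        yaw=0.165; ex=np.array([np.cos(yaw),np.sin(yaw)]); ey=np.array([-ex[1],ex[0]])
        h=(p[:,:2]-[554.5,-29])@np.c_[ex,ey]; q=h[h[:,0]>94]
        # rear edge: max hx per y-bin
        bins=np.arange(-110,111,10); mx=[q[(abs(q[:,1]-b)<5),0].max() for b in bins]
        mn=[q[(abs(q[:,1]-b)<5),0].min() for b in bins]
        print("rear edge slope/mean",np.polyfit(bins,mx,1),"y range",q[:,1].min(),q[:,1].max(), "pred 125", )
    # deck front edge
    s=reg&(abs(w[...,2]-50)<5); h=(w[s][:,:2]-[554.5,-29])@np.c_[ex,ey]; h=h[(h[:,0]<-60)]
    mn=[h[abs(h[:,1]-b)<5,0].min() for b in bins]; print("front edge",np.polyfit(bins,mn,1),"y range",h[:,1].min(),h[:,1].max())
    # left and right edges of deck slopes
    xb=np.arange(-140,-60,8); 
    for nm,fn in(("L",np.max),("R",np.min)):
        e=[fn(h[abs(h[:,0]-b)<4,1]) for b in xb]; print(nm,np.polyfit(xb,e,1))
E
```

```text
top deck 4403 ((479.67535400390625, -45.446624755859375), (143.27618408203125, 237.57911682128906), 10.129515647888184)
rear edge slope/mean [-1.35406014e-02  1.26246307e+02] y range -120.40519292874694 116.60351899594887 pred 125
front edge [-1.27490030e-02 -1.47592706e+02] y range -123.4010150330002 114.81231457031225
L [1.04867434e-02 1.14856559e+02]
R [ 2.20075910e-02 -1.20028216e+02]
side deck 2506 ((492.4949645996094, -40.95317077636719), (174.04998779296875, 244.01625061035156), 9.104851722717285)
rear edge slope/mean [-7.08113025e-03  1.25178642e+02] y range -121.48102197928192 120.68764747477002 pred 125
front edge [-1.18648046e-02 -1.47908545e+02] y range -123.42156466216608 120.2014019872373
L [-1.04068484e-02  1.16759930e+02]
R [ 1.25390032e-02 -1.20333483e+02]
```

```bash
cat >> h.py <<'E'
YAW=0.177; O=np.array([556.1,-30.4,0]); RH=Ro.from_euler('z',YAW).as_matrix()
def H(x,y,z): return RH@[x,y,z]+O
def rect(x0,x1,y0,y1,z): return [H(x0,y0,z),H(x1,y0,z),H(x1,y1,z),H(x0,y1,z)]
E
python3 - <<'E'
from h import *
print("dial",H(-96,45,75),"mark dir yaw",YAW-.4)
g=(0,255,0);rd=(0,0,255)
c=H(-96,45,0)[:2]
def circ(rr,z): return [[c[0]+rr*np.cos(a),c[1]+rr*np.sin(a),z] for a in np.linspace(0,6.28,30)]
D=[(rect(-150,-29,-120,120,50),g),(rect(97,125,-120,120,110),g),(rect(-29,-15,-120,120,72),rd),(rect(-15+1,66,-30,30,110),rd),
 (circ(22,59),g),([[*c,50],[c[0]+45*np.cos(YAW-.4),c[1]+45*np.sin(YAW-.4),50]],rd)]
import sys
for n,bx in(("top",(270,150,410,300,5)),("side",(230,180,400,310,4.5))):
    f=optics.grab_frame(n); crop(f,n+"_ov.png",*bx,draw=D)
a=np.radians(-12.5);fc=np.array([457,316.8])
def fr(lx,ly,z): R2=np.array([[np.cos(a),-np.sin(a)],[np.sin(a),np.cos(a)]]); return [[*(fc+R2@[sx*lx/2,sy*ly/2]),z] for sx,sy in((-1,-1),(1,-1),(1,1),(-1,1))]
F=[(fr(22,56,0),rd),(fr(22,56,70),g),(fr(10,30,115),g)]
crop(optics.grab_frame("top"),"tf_ov.png",165,240,225,285,10,draw=F)
crop(optics.grab_frame("side"),"sf_ov.png",190,280,260,360,7,draw=F)
E
python3 -c "
import cv2,numpy as np
a=cv2.imread('pics/tf_ov.png');b=cv2.imread('pics/sf_ov.png');s=450/b.shape[0]
print(a.shape,b.shape);b=cv2.resize(b,None,fx=s*.5,fy=s*.5);a=cv2.resize(a,None,fx=.9,fy=.9)
o=np.zeros((420,800,3),np.uint8);o[:a.shape[0],:a.shape[1]]=a;o[:b.shape[0],550:550+b.shape[1]]=b;cv2.imwrite('pics/f_ov.png',o)"
```

```text
dial [453.67639422  -3.00647925  75.        ] mark dir yaw -0.22300000000000003
(450, 600, 3) (560, 490, 3)
```

View pics/top_ov.png

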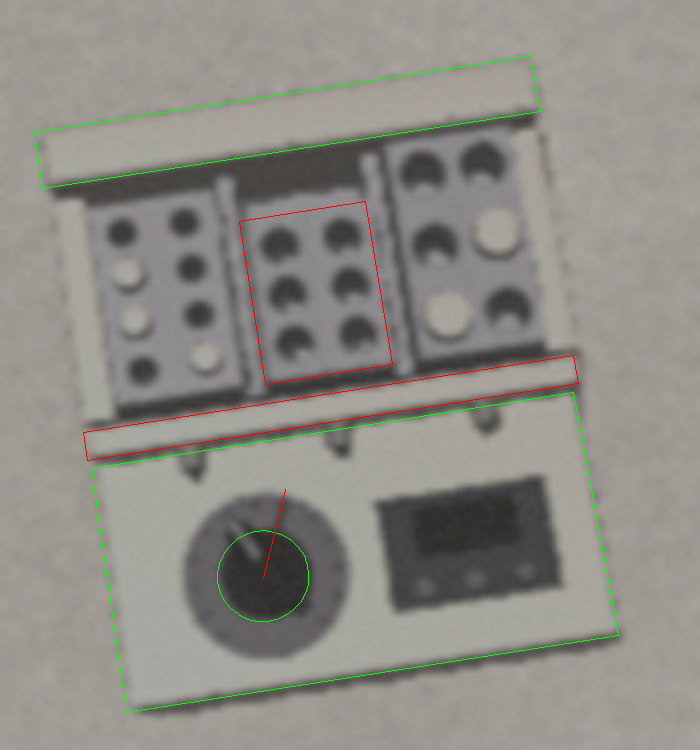

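View pics/side_ov.png

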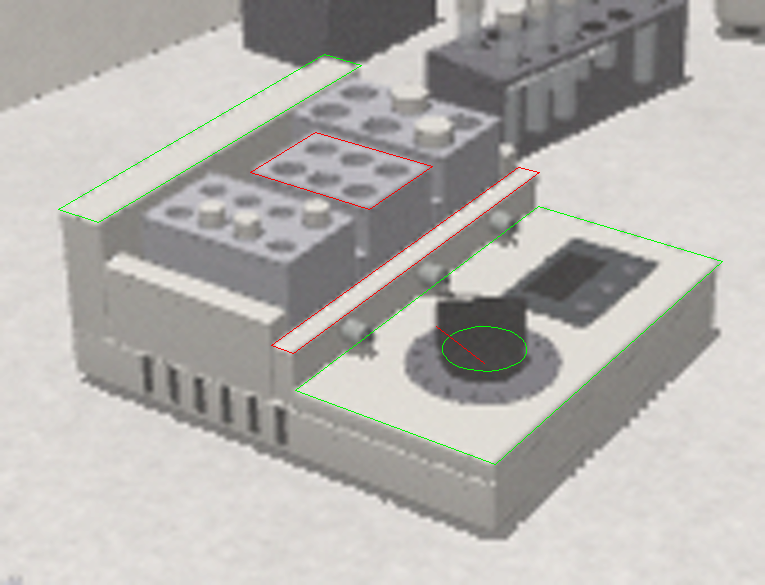

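View pics/f_ov.png

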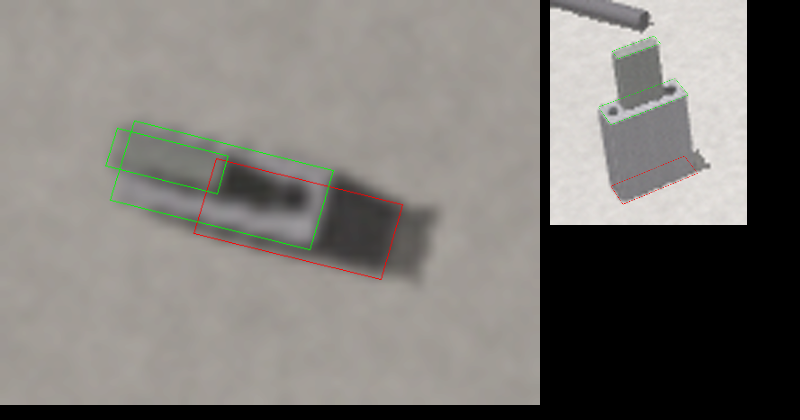

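```bash
python3 - <<'E'
from h import *
c=H(-96,45,0)
for n,b in (("top",(300,240,346,284,12)),("side",(310,235,365,275,12))):
    f=optics.grab_frame(n); w=cloud(f)
    for zr in((80,93),(65,93)):
        s=(np.hypot(w[...,0]-c[0],w[...,1]-c[1])<35)&(w[...,2]>zr[0])&(w[...,2]<zr[1]); p=w[s]
        print(n,zr,len(p),p.mean(0),cv2.minAreaRect(p[:,:2].astype(np.float32)))
    g=(0,255,0)
    def bar(t,z):
        R2=np.array([[np.cos(t),-np.sin(t)],[np.sin(t),np.cos(t)]]); return [[*(c[:2]+R2@[x,y]),z] for x,y in((-22,-6),(24,-6),(24,6),(-22,6))]
    crop(f,n+"_d.png",*b,draw=[(bar(.7,87),g)])
E
python3 -c "
import cv2,numpy as np
a=cv2.imread('pics/top_d.png');b=cv2.imread('pics/side_d.png');
a=cv2.resize(a,(400,int(400*a.shape[0]/a.shape[1])));b=cv2.resize(b,(400,int(400*b.shape[0]/b.shape[1])))
o=np.zeros((420,800,3),np.uint8);o[:a.shape[0],:400]=a;o[:b.shape[0],400:]=b;cv2.imwrite('pics/d_ov.png',o)"
```

```text
top (80, 93) 101 [455.13305131  -4.88388909  86.22224311] ((455.6163635253906, -4.668174743652344), (46.19098663330078, 12.00939655303955), 38.353939056396484)
top (65, 93) 113 [454.40642101  -4.96262775  84.68270374] ((452.10687255859375, -1.7563915252685547), (45.77045440673828, 25.454391479492188), 45.29746627807617)
side (80, 93) 93 [453.06471769  -0.68436076  85.00341166] ((454.0682067871094, -1.1184158325195312), (44.45800018310547, 13.791760444641113), 37.470672607421875)
side (65, 93) 205 [4.52590168e+02 4.29981483e-01 7.81153716e+01] ((453.9784240722656, -0.7838211059570312), (44.63153076171875, 14.270160675048828), 39.0711669921875)
```

View pics/d_ov.png

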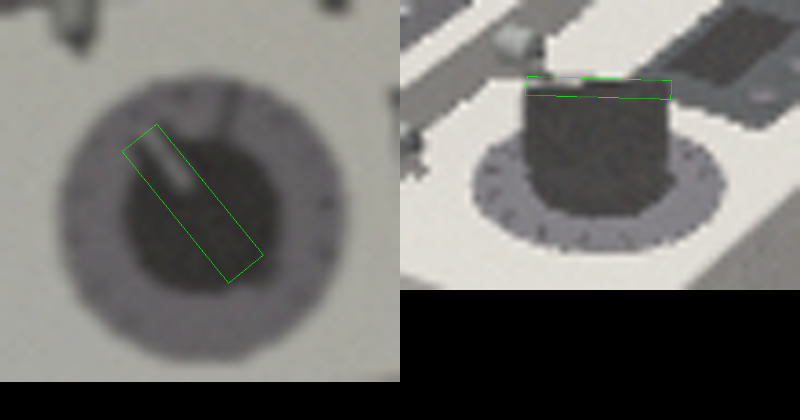

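```bash
cat >> h.py <<'E'
import json,os
def cmd():
    if os.path.exists("cmd.json"): d=json.load(open("cmd.json")); return np.array(d["p"]),np.array(d["R"])
    return np.array([153.899,-605.758,253.281]),Ro.from_euler('xyz',[-3.14015,0,0.2488]).as_matrix()
def sent(*row):
    p,R=cmd(); a=np.array(row,float); p=p+R@(a[:3]*400); R=R@Ro.from_rotvec(a[3:]*np.pi/3).as_matrix()
    json.dump({"p":p.tolist(),"R":R.tolist()},open("cmd.json","w"))
    s=sense(); print("t",round(s["clock"],2),"cmd",p.round(1),"meas",s["eef_pos"].round(1),"yaw",s["tcp_rot"].round(3),"F",s["contact_force"].round(1),"open",round(s["opening"],3))
def plan(x,y,z,yaw,P=None,maxd=195,maxa=0.6):
    "rows to send in turn"
    p,R=cmd() ; T=np.array([x,y,z],float); RT=Ro.from_euler('xyz',[np.pi,0,yaw]).as_matrix()
    rv=Ro.from_matrix(R.T@RT).as_rotvec(); d=T-p
    n=max(1,int(np.ceil(max(np.linalg.norm(d)/maxd,np.linalg.norm(rv)/maxa))))
    for i in range(n):
        s=R.T@(d/n)/400; t=rv/n/(np.pi/3); row=np.r_[s,t].round(4); print(row.tolist())
        R=R@Ro.from_rotvec(rv/n).as_matrix()
E
python3 - <<'E'
from h import *
print(sense()["clock"])
plan(454.5,-3,200,.665)
E
```

```text
2.1
[0.2749, -0.3188, 0.0338, -0.0003, -0.0001, -0.0994]
[0.3065, -0.2886, 0.0336, -0.0003, -0.0001, -0.0994]
[0.3348, -0.2552, 0.0335, -0.0003, -0.0001, -0.0994]
[0.3595, -0.219, 0.0334, -0.0003, -0.0001, -0.0994]
```

{"method": "carry_out", "body": {
  "increments": [
    [[0.275,-0.319,0.034,0,0,-0.1],[0.275,-0.319,0.034,0,0,-0.1],[0.275,-0.319,0.034,0,0,-0.1],[0.275,-0.319,0.034,0,0,-0.1],[0.275,-0.319,0.034,0,0,-0.1]]
  ],
  "hand": 0
}}

```text
clock: 2.52
eef_pos: [230.3, -449.0, 238.7]
tcp_rot: [-3.137, -0.001, 0.355]
contact_force: [0.2, 0.1, -0.4]
opening: 1.002
```

{"method": "carry_out", "body": {
  "increments": [
    [[0.306,-0.289,0.034,0,0,-0.1],[0.306,-0.289,0.034,0,0,-0.1],[0.306,-0.289,0.034,0,0,-0.1],[0.306,-0.289,0.034,0,0,-0.1],[0.306,-0.289,0.034,0,0,-0.1]]
  ]
}}

```text
clock: 2.93
eef_pos: [305.1, -298.8, 225.5]
tcp_rot: [-3.139, -0.001, 0.461]
contact_force: [-0.5, -0.6, -0.3]
opening: 0.998
```

```bash
python3 - <<'E'
from h import *
sent(.275,-.319,.034,0,0,-.1); sent(.306,-.289,.034,0,0,-.1)
plan(454.5,-3,200,.665)
E
```

```text
t 2.93 cmd [ 229.1 -455.   239.9] meas [ 305.1 -298.8  225.5] yaw [-3.139e+00 -1.000e-03  4.610e-01] F [-0.5 -0.6 -0.3] open 0.998
t 2.93 cmd [ 303.9 -304.1  226.4] meas [ 305.1 -298.8  225.5] yaw [-3.139e+00 -1.000e-03  4.610e-01] F [-0.5 -0.6 -0.3] open 0.998
[0.3353, -0.2543, 0.0335, -0.0007, -0.0002, -0.0987]
[0.3598, -0.2183, 0.0333, -0.0007, -0.0002, -0.0987]
```

{"method": "carry_out", "body": {
  "increments": [
    [[0.335,-0.254,0.034,0,0,-0.099],[0.335,-0.254,0.034,0,0,-0.099],[0.335,-0.254,0.034,0,0,-0.099],[0.335,-0.254,0.034,0,0,-0.099],[0.335,-0.254,0.034,0,0,-0.099]]
  ]
}}

```text
clock: 3.35
eef_pos: [381.3, -148.9, 212.4]
tcp_rot: [-3.141, -0.002, 0.566]
contact_force: [0.1, -0.5, -1.0]
opening: 0.998
```

{"method": "carry_out", "body": {
  "increments": [
    [[0.36,-0.218,0.033,0,0,-0.099],[0.36,-0.218,0.033,0,0,-0.099],[0.36,-0.218,0.033,0,0,-0.099],[0.36,-0.218,0.033,0,0,-0.099],[0.36,-0.218,0.033,0,0,-0.099]]
  ]
}}

```text
clock: 3.77
eef_pos: [457.6, 1.3, 199.4]
tcp_rot: [3.141, -0.003, 0.669]
contact_force: [-0.9, 0.4, 0.1]
opening: 0.996
```

```bash
python3 - <<'E'
from h import *
sent(.335,-.254,.034,0,0,-.099); sent(.36,-.218,.033,0,0,-.099)
f=optics.grab_frame("top"); f=optics.grab_frame("side")
cv2.imwrite("pics/a1.png",f["img"][:,:,::-1])
s=sense();print(s["eef_pos"],s["tcp_rot"])
E
```

```text
t 3.77 cmd [ 379.1 -153.7  213. ] meas [457.6   1.3 199.4] yaw [ 3.141e+00 -3.000e-03  6.690e-01] F [-0.9  0.4  0.1] open 0.996
t 3.77 cmd [454.5  -3.2 200. ] meas [457.6   1.3 199.4] yaw [ 3.141e+00 -3.000e-03  6.690e-01] F [-0.9  0.4  0.1] open 0.996
[455.04188487  -2.21813486 199.15440021] [-3.14159013e+00  3.23750105e-04  6.69136002e-01]
```

View pics/a1.png

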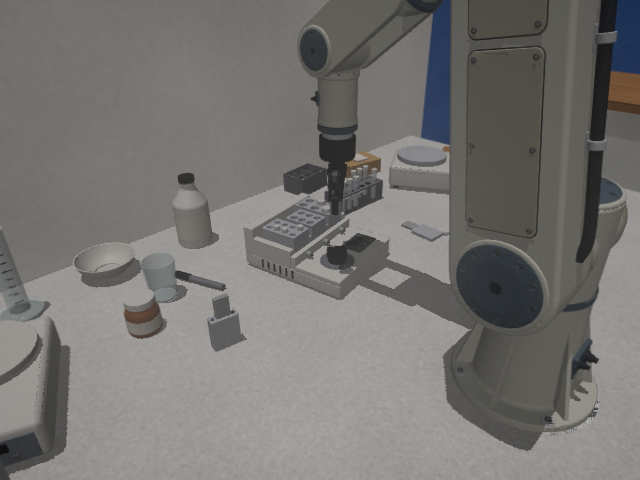

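The gripper stands above the dial, at about (337,200) with the knob below it at (337,253). The command tracking agrees with the pose once settled, so I go down.

{"method": "carry_out", "body": {
  "increments": [
    [[0,0,0.1,0,0,0],[0,0,0.2,0,0,0],[0,0,0.26,0,0,0],[0,0,0.29,0,0,0],[0,0,0.29,0,0,0]]
  ]
}}

```text
clock: 4.28
eef_pos: [452.0, -4.8, 81.0]
tcp_rot: [-3.138, 0.004, 0.664]
contact_force: [-0.3, 0.2, 0.1]
opening: 1.001
```

{"method": "carry_out", "body": {
  "increments": [
    [[0,0,0,0,0,0],[0,0,0,0,0,0],[0,0,0,0,0,0],[0,0,0,0,0,0],[0,0,0,0,0,0]]
  ],
  "hand": 1,
  "squeeze": 30
}}

```text
clock: 4.7
eef_pos: [455.1, -3.4, 84.2]
tcp_rot: [3.14, -0.001, 0.666]
contact_force: [0.1, -0.1, -0.1]
opening: 0.3
```

{"method": "carry_out", "body": {
  "increments": [
    [[0,0,0,0,0,0],[0,0,0,0,0,0],[0,0,0,0,0,0],[0,0,0,0,0,0],[0,0,0,0,0,0]]
  ]
}}

```text
clock: 5.12
eef_pos: [455.4, -3.7, 84.1]
tcp_rot: [3.14, -0.001, 0.666]
contact_force: [0.1, -5.5, 6.7]
opening: 0.13
```

```bash
python3 - <<'E'
from h import *
sent(0,0,.29,0,0,0)
f=optics.grab_frame("side"); crop(f,"a2.png",270,170,410,300,5)
E
```

```text
t 5.12 cmd [454.5  -3.   84. ] meas [455.4  -3.7  84.1] yaw [ 3.14e+00 -1.00e-03  6.66e-01] F [ 0.1 -5.5  6.7] open 0.13
```

View pics/a2.png

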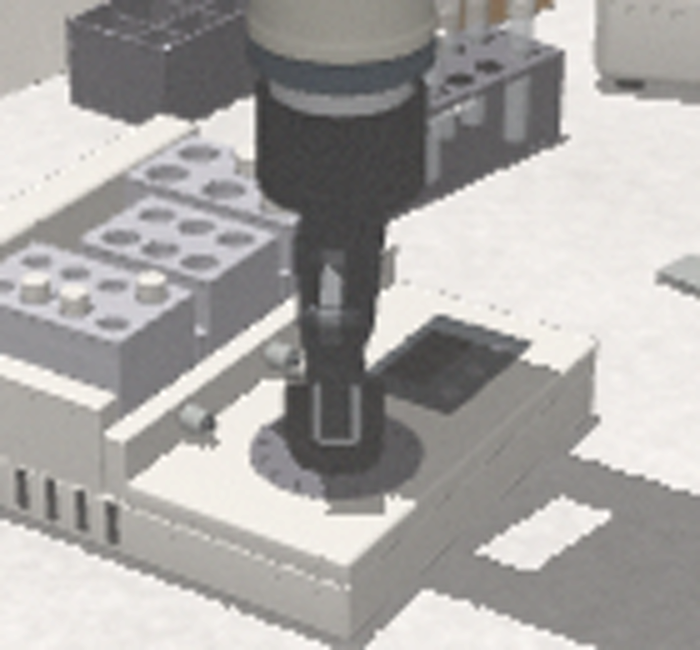

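{"method": "carry_out", "body": {
  "increments": [
    [[0,0,-0.003,0,0,0.05],[0,0,-0.003,0,0,0.15],[0,0,-0.003,0,0,0.25],[0,0,-0.003,0,0,0.35],[0,0,-0.003,0,0,0.43]]
  ]
}}

```text
clock: 5.58
eef_pos: [455.2, -3.4, 84.2]
tcp_rot: [3.141, -0.001, 0.21]
contact_force: [4.8, -2.6, -12.7]
opening: 0.13
```

{"method": "carry_out", "body": {
  "increments": [
    [[0,0,0,0,0,0.1],[0,0,0,0,0,0.2],[0,0,0,0,0,0.3],[0,0,0,0,0,0.38],[0,0,0,0,0,0.42]]
  ]
}}

```text
clock: 6.0
eef_pos: [455.2, -3.1, 84.2]
tcp_rot: [-3.141, -0.001, -0.229]
contact_force: [5.6, 1.4, -12.7]
opening: 0.135
```

{"method": "carry_out", "body": {
  "increments": [
    [[0,0,0,0,0,0],[0,0,0,0,0,0],[0,0,0,0,0,0],[0,0,0,0,0,0]]
  ]
}}

```text
clock: 6.33
eef_pos: [455.2, -3.0, 84.2]
tcp_rot: [-3.141, -0.001, -0.224]
contact_force: [6.2, 0.9, -13.5]
opening: 0.136
```

```bash
python3 - <<'E'
from h import *
sent(0,0,-.003,0,0,.43);sent(0,0,0,0,0,.42)
E
```

```text
t 6.33 cmd [454.5  -3.   85.2] meas [455.2  -3.   84.2] yaw [-3.141e+00 -1.000e-03 -2.240e-01] F [  6.2   0.9 -13.5] open 0.136
t 6.33 cmd [454.5  -3.   85.2] meas [455.2  -3.   84.2] yaw [-3.141e+00 -1.000e-03 -2.240e-01] F [  6.2   0.9 -13.5] open 0.136
```

Release, lift, and check the dial on the way.

{"method": "carry_out", "body": {
  "increments": [
    [[0,0,0,0,0,0],[0,0,0,0,0,0],[0,0,0,0,0,0],[0,0,0,0,0,0],[0,0,0,0,0,0]]
  ],
  "hand": 0
}}

```text
clock: 6.75
eef_pos: [454.5, -3.3, 84.7]
tcp_rot: [-3.142, -0.0, -0.224]
contact_force: [-0.1, -0.1, -0.1]
opening: 0.837
```

{"method": "carry_out", "body": {
  "increments": [
    [[0,0,-0.05,0,0,0],[0,0,-0.15,0,0,0],[0,0,-0.25,0,0,0],[0,0,-0.35,0,0,0],[0,0,-0.37,0,0,0]]
  ]
}}

```text
clock: 7.17
eef_pos: [457.3, -3.3, 238.5]
tcp_rot: [-3.14, -0.008, -0.224]
contact_force: [1.2, 0.1, 0.1]
opening: 0.995
```

```bash
python3 - <<'E'
from h import *
sent(0,0,-.37,0,0,0)
# filler tab grip: tool yaw 1.353
plan(457,316.8,233,1.353)
f=optics.grab_frame("side"); crop(f,"a3.png",270,200,400,300,6)
E
```

```text
t 7.17 cmd [454.5  -3.2 233.2] meas [457.3  -3.3 238.5] yaw [-3.14  -0.008 -0.224] F [1.2 0.1 0.1] open 0.995
[-0.0574, -0.2605, 0.0006, -0.0005, -0.0002, -0.5021]
[0.0811, -0.2541, 0.0004, -0.0005, -0.0002, -0.5021]
[0.1977, -0.179, 0.0003, -0.0005, -0.0002, -0.5021]
```

View pics/a3.png

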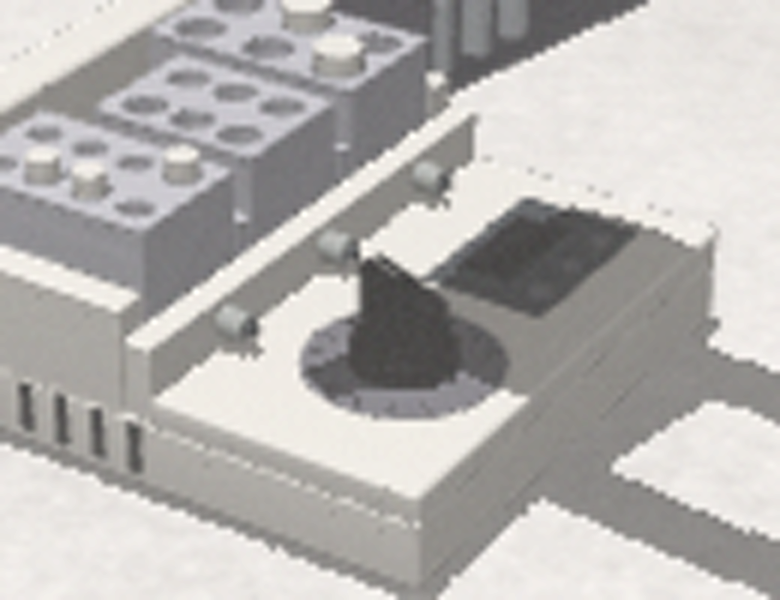

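The knob at about (405,320) in the crop now points to the heater's rear right. I move on to the filler and measure the dial from there, with the arm out of view.

{"method": "carry_out", "body": {
  "increments": [
    [[-0.057,-0.26,0,0,0,-0.502],[-0.057,-0.26,0,0,0,-0.502],[-0.057,-0.26,0,0,0,-0.502],[-0.057,-0.26,0,0,0,-0.502],[-0.057,-0.26,0,0,0,-0.502]]
  ]
}}

```text
clock: 7.63
eef_pos: [454.6, 104.5, 231.0]
tcp_rot: [-3.141, 0.002, 0.311]
contact_force: [0.0, -1.2, -0.6]
opening: 1.003
```

{"method": "carry_out", "body": {
  "increments": [
    [[0.081,-0.254,0,0,0,-0.502],[0.081,-0.254,0,0,0,-0.502],[0.081,-0.254,0,0,0,-0.502],[0.081,-0.254,0,0,0,-0.502],[0.081,-0.254,0,0,0,-0.502]]
  ]
}}

```text
clock: 8.05
eef_pos: [455.5, 211.1, 230.8]
tcp_rot: [-3.141, 0.002, 0.837]
contact_force: [0.2, -0.3, 0.1]
opening: 1.001
```

{"method": "carry_out", "body": {
  "increments": [
    [[0.198,-0.179,0,0,0,-0.502],[0.198,-0.179,0,0,0,-0.502],[0.198,-0.179,0,0,0,-0.502],[0.198,-0.179,0,0,0,-0.502],[0.198,-0.179,0,0,0,-0.502]]
  ]
}}

```text
clock: 8.47
eef_pos: [456.4, 317.7, 230.5]
tcp_rot: [-3.14, 0.002, 1.362]
contact_force: [0.6, 0.3, -0.4]
opening: 1.0
```

```bash
python3 - <<'E'
from h import *
sent(-.057,-.26,0,0,0,-.502);sent(.081,-.254,0,0,0,-.502);sent(.198,-.179,0,0,0,-.502)
c=H(-96,45,0)
f=optics.grab_frame("top"); w=cloud(f)
s=(np.hypot(w[...,0]-c[0],w[...,1]-c[1])<35)&(w[...,2]>80)&(w[...,2]<93); p=w[s]
print("top",len(p),p.mean(0),cv2.minAreaRect(p[:,:2].astype(np.float32)))
for k in("dial_grip","dial_pointer","dial_mark"): print(k,[(d["point"],d["confidence"]) for d in nets.tip_of(k,"top")[:1]])
crop(f,"t4.png",300,240,346,284,12)
g=optics.grab_frame("side"); w=cloud(g)
s=(np.hypot(w[...,0]-c[0],w[...,1]-c[1])<35)&(w[...,2]>80)&(w[...,2]<93); p=w[s]
print("side",len(p),p.mean(0),cv2.minAreaRect(p[:,:2].astype(np.float32)))
for k in("dial_grip","dial_pointer","dial_mark"): print(k,[(d["point"],d["confidence"]) for d in nets.tip_of(k,"side")[:1]])
crop(g,"s4.png",170,160,270,370,2.8)
print(sense()["eef_pos"],sense()["tcp_rot"])
plan(457,316.8,97,1.353)
E
```

```text
t 8.47 cmd [455.5 103.2 233.4] meas [456.4 317.7 230.5] yaw [-3.140e+00  2.000e-03  1.362e+00] F [ 0.6  0.3 -0.4] open 1.0
t 8.47 cmd [456.3 209.9 233.5] meas [456.4 317.7 230.5] yaw [-3.140e+00  2.000e-03  1.362e+00] F [ 0.6  0.3 -0.4] open 1.0
t 8.47 cmd [457.2 316.6 233.7] meas [456.4 317.7 230.5] yaw [-3.140e+00  2.000e-03  1.362e+00] F [ 0.6  0.3 -0.4] open 1.0
top 100 [455.12946135  -5.6496957   86.31469024] ((456.0451354980469, -5.641837120056152), (11.932256698608398, 45.82760238647461), 76.88945007324219)
dial_grip [([455.6, -5.6, 75.9], 0.79)]
dial_pointer [([477.7, -3.8, 75.8], 0.7)]
dial_mark [([482.4, -6.7, 51.1], 0.72)]
side 82 [453.80044376  -0.75996725  85.24014804] ((455.90667724609375, -2.4174890518188477), (13.109585762023926, 47.96202087402344), 78.3630599975586)
dial_grip [([485.5, -8.1, 54.2], 0.69)]
dial_pointer [([480.1, -9.0, 81.5], 0.86)]
dial_mark [([483.6, -9.4, 49.9], 0.74)]
[457.22933733 316.25986885 232.32023619] [-3.14145490e+00  1.02115093e-04  1.35132235e+00]
[-0.0001, -0.0004, 0.3417, -0.0006, -0.0012, -0.0004]
```

View pics/t4.png

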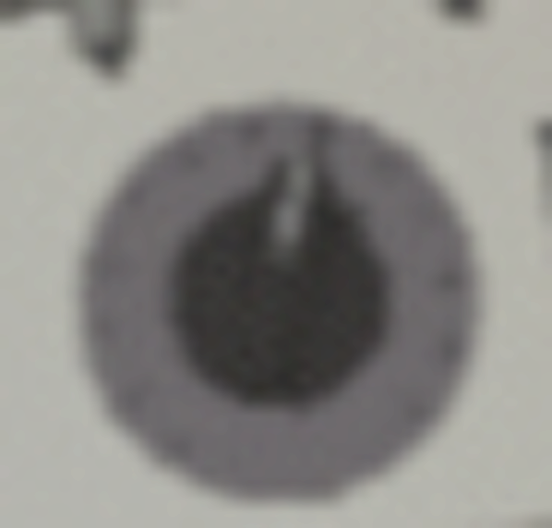

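View pics/s4.png

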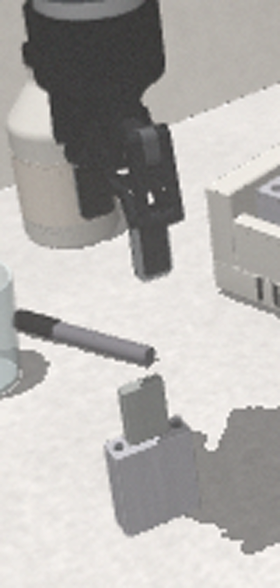

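The dial bar now lies at yaw -0.23 (top) and -0.20 (side) against a target of -0.22, so the dial is set. In the side crop the tab at (143,410) is below the fingers at (150,250). I grasp.

{"method": "carry_out", "body": {
  "increments": [
    [[0,0,0.1,0,0,0],[0,0,0.2,0,0,0],[0,0,0.29,0,0,0],[0,0,0.335,0,0,0],[0,0,0.34,0,0,0]]
  ]
}}

```text
clock: 9.28
eef_pos: [455.1, 314.8, 92.7]
tcp_rot: [-3.137, 0.005, 1.352]
contact_force: [-0.5, 0.1, 0.2]
opening: 0.998
```

{"method": "carry_out", "body": {
  "increments": [
    [[0,0,0,0,0,0],[0,0,0,0,0,0],[0,0,0,0,0,0],[0,0,0,0,0,0],[0,0,0,0,0,0]]
  ],
  "hand": 1,
  "squeeze": 50
}}

```text
clock: 9.7
eef_pos: [457.9, 317.1, 97.9]
tcp_rot: [3.14, -0.002, 1.352]
contact_force: [1.3, 0.2, -0.3]
opening: 0.301
```

{"method": "carry_out", "body": {
  "increments": [
    [[0,0,0,0,0,0],[0,0,0,0,0,0],[0,0,0,0,0,0],[0,0,0,0,0,0],[0,0,0,0,0,0]]
  ]
}}

```text
clock: 10.12
eef_pos: [457.9, 316.9, 97.4]
tcp_rot: [3.14, -0.001, 1.353]
contact_force: [0.0, -1.4, 7.4]
opening: 0.105
```

```bash
python3 - <<'E'
from h import *
sent(0,0,.34,0,0,0)
f=optics.grab_frame("side"); crop(f,"s5.png",170,200,270,370,3)
f=optics.grab_frame("top"); crop(f,"t5.png",150,220,240,300,5)
E
```

```text
t 10.12 cmd [457.2 316.8  97.7] meas [457.9 316.9  97.4] yaw [ 3.140e+00 -1.000e-03  1.353e+00] F [ 0.  -1.4  7.4] open 0.105
```

View pics/s5.png

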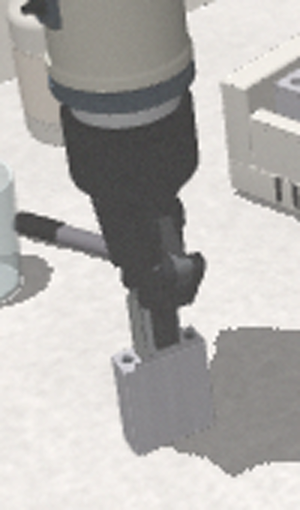

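The fingers hold the tab at about (155,310) in the crop, opening 0.105 (9 mm against a 10 mm tab). Now lift.

{"method": "carry_out", "body": {
  "increments": [
    [[0,0,-0.04,0,0,0],[0,0,-0.12,0,0,0],[0,0,-0.21,0,0,0],[0,0,-0.3,0,0,0],[0,0,-0.4,0,0,0]]
  ]
}}

```text
clock: 10.63
eef_pos: [456.1, 315.9, 257.0]
tcp_rot: [-3.14, 0.002, 1.353]
contact_force: [0.9, 1.0, -3.5]
opening: 0.112
```

```bash
python3 - <<'E'
from h import *
sent(0,0,-.4,0,0,0)
print(H(81.5,0,258)); x,y,z=H(81.5,0,258)
plan(x,y,z,YAW+np.pi/2,maxd=185)
E
```

```text
t 10.63 cmd [457.2 316.6 257.7] meas [456.1 315.9 257. ] yaw [-3.140e+00  2.000e-03  1.353e+00] F [ 0.9  1.  -3.5] open 0.112
[636.3266728  -16.04970485 258.        ]
[-0.2383, 0.2057, -0.0007, -0.0001, -0.0004, -0.1258]
[-0.2633, 0.1727, -0.0006, -0.0001, -0.0004, -0.1258]
[-0.2837, 0.1366, -0.0004, -0.0001, -0.0004, -0.1258]
```

{"method": "carry_out", "body": {
  "increments": [
    [[-0.06,0.05,0,0,0,-0.03],[-0.13,0.11,0,0,0,-0.07],[-0.2,0.175,0,0,0,-0.11],[-0.238,0.206,0,0,0,-0.126],[-0.238,0.206,0,0,0,-0.126]]
  ]
}}

```text
clock: 11.05
eef_pos: [518.2, 202.4, 256.2]
tcp_rot: [3.142, 0.002, 1.483]
contact_force: [0.0, -0.7, -3.4]
opening: 0.108
```

{"method": "carry_out", "body": {
  "increments": [
    [[-0.07,0.046,0,0,0,-0.03],[-0.14,0.092,0,0,0,-0.07],[-0.21,0.138,0,0,0,-0.11],[-0.263,0.173,0,0,0,-0.126],[-0.263,0.173,0,0,0,-0.126]]
  ]
}}

```text
clock: 11.47
eef_pos: [578.3, 91.7, 256.0]
tcp_rot: [3.141, 0.002, 1.615]
contact_force: [-0.8, -0.4, -3.2]
opening: 0.107
```

{"method": "carry_out", "body": {
  "increments": [
    [[-0.08,0.039,0,0,0,-0.03],[-0.16,0.078,0,0,0,-0.07],[-0.23,0.112,0,0,0,-0.11],[-0.284,0.137,0,0,0,-0.126],[-0.284,0.137,0,0,0,-0.126]]
  ]
}}

```text
clock: 11.88
eef_pos: [638.1, -18.8, 255.9]
tcp_rot: [3.142, 0.001, 1.747]
contact_force: [0.9, -0.1, -1.8]
opening: 0.112
```

{"method": "carry_out", "body": {
  "increments": [
    [[0,0,0,0,0,0],[0,0,0,0,0,0],[0,0,0,0,0,0]]
  ]
}}

```text
clock: 12.13
eef_pos: [636.1, -14.6, 256.2]
tcp_rot: [-3.141, -0.001, 1.749]
contact_force: [0.9, -1.3, -3.6]
opening: 0.105
```

```bash
python3 - <<'E'
from h import *
sent(-.238,.206,0,0,0,-.126);sent(-.263,.173,0,0,0,-.126);sent(-.284,.137,0,0,0,-.126)
p,R=cmd(); zf=p[2]-97.7+0.7
yaw=np.arctan2(R[1,0],R[0,0])-np.pi/2; print("filler yaw",yaw,"foot z",zf)
def fr(lx,ly,z): R2=np.array([[np.cos(yaw),-np.sin(yaw)],[np.sin(yaw),np.cos(yaw)]]); return [[*(p[:2]+R2@[sx*lx/2,sy*ly/2]),z] for sx,sy in((-1,-1),(1,-1),(1,1),(-1,1))]
D=[(fr(22,56,zf),(0,0,255)),(fr(22,56,zf+70),(0,255,0)),(rect(66,97,-32,32,85),(255,0,0))]
for n,b in(("side",(230,100,380,280,4)),("top",(250,90,410,300,3.5))):
    f=optics.grab_frame(n); crop(f,n+"6.png",*b,draw=D); w=cloud(f)
    s=(np.linalg.norm(w[...,:2]-p[:2],axis=-1)<36)&(w[...,2]>zf+62)&(w[...,2]<zf+74); q=w[s]
    print(n,len(q), q.mean(0) if len(q) else 0)
    for k in ("filler_mid","filler","block_short"): print(k,[(d["point"],d["confidence"]) for d in nets.tip_of(k,n)[:1]])
print(sense()["eef_pos"],p, zf+57.5)
E
```

```text
t 12.13 cmd [517.  205.8 257.5] meas [636.1 -14.6 256.2] yaw [-3.141e+00 -1.000e-03  1.749e+00] F [ 0.9 -1.3 -3.6] open 0.105
t 12.13 cmd [576.9  95.  257.3] meas [636.1 -14.6 256.2] yaw [-3.141e+00 -1.000e-03  1.749e+00] F [ 0.9 -1.3 -3.6] open 0.105
t 12.13 cmd [636.8 -15.9 257.1] meas [636.1 -14.6 256.2] yaw [-3.141e+00 -1.000e-03  1.749e+00] F [ 0.9 -1.3 -3.6] open 0.105
filler yaw 0.17759049266652394 foot z 160.13414619242212
side 102 [628.2372999   -5.55132002 227.38495471]
filler_mid [([633.7, -14.8, 217.0], 0.76)]
filler [([638.5, -14.1, 158.5], 0.93)]
block_short []
top 0 0
filler_mid []
filler []
block_short [([619.3, 401.0, -3.0], 0.6)]
[636.80230609 -15.65505534 256.59196301] [636.84708945 -15.93813613 257.13414619] 217.63414619242212
```

View pics/side6.png

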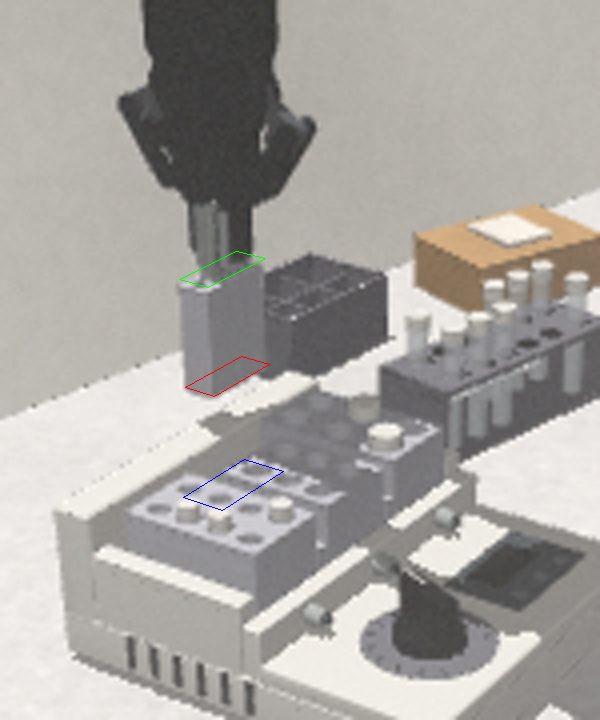

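View pics/top6.png

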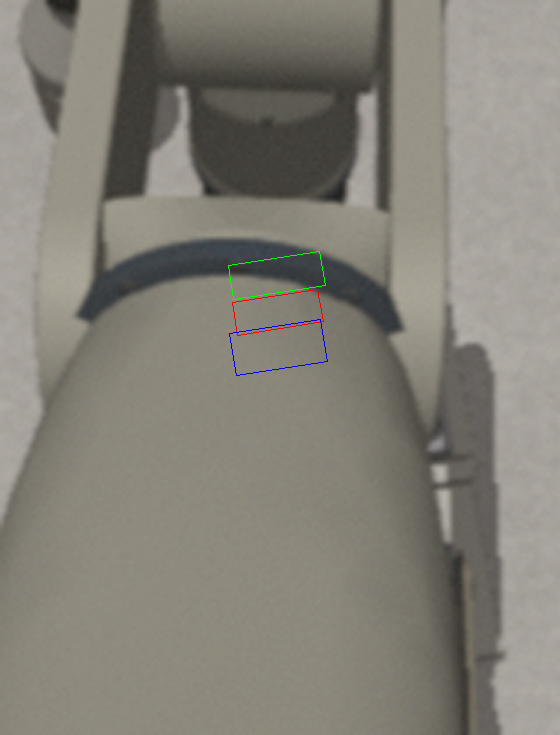

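The filler at (225,330) in the side crop matches the predicted outline within about 1 px and hangs over the middle bay's gap. The top view is blocked by the arm. I go down in steps, watching the force.

{"method": "carry_out", "body": {
  "increments": [
    [[0,0,0.04,0,0,0],[0,0,0.08,0,0,0],[0,0,0.11,0,0,0],[0,0,0.11,0,0,0],[0,0,0.11,0,0,0]]
  ]
}}

```text
clock: 12.95
eef_pos: [636.4, -15.9, 211.9]
tcp_rot: [-3.14, -0.0, 1.748]
contact_force: [0.9, 0.1, -3.2]
opening: 0.117
```

```bash
python3 - <<'E'
from h import *
sent(0,0,.11,0,0,0)
p,R=cmd(); zf=p[2]-97.7+0.7; yaw=np.arctan2(R[1,0],R[0,0])-np.pi/2
def fr(lx,ly,z): R2=np.array([[np.cos(yaw),-np.sin(yaw)],[np.sin(yaw),np.cos(yaw)]]); return [[*(p[:2]+R2@[sx*lx/2,sy*ly/2]),z] for sx,sy in((-1,-1),(1,-1),(1,1),(-1,1))]
D=[(fr(22,56,zf),(0,0,255)),(fr(22,56,zf+70),(0,255,0)),(rect(66,97,-32,32,110),(255,0,0)),(rect(97,125,-120,120,110),(255,255,0))]
f=optics.grab_frame("side"); crop(f,"side7.png",230,130,350,260,5.5,draw=D)
E
```

```text
t 12.95 cmd [636.8 -15.9 213.1] meas [636.4 -15.9 211.9] yaw [-3.14  -0.     1.748] F [ 0.9  0.1 -3.2] open 0.117
```

View pics/side7.png

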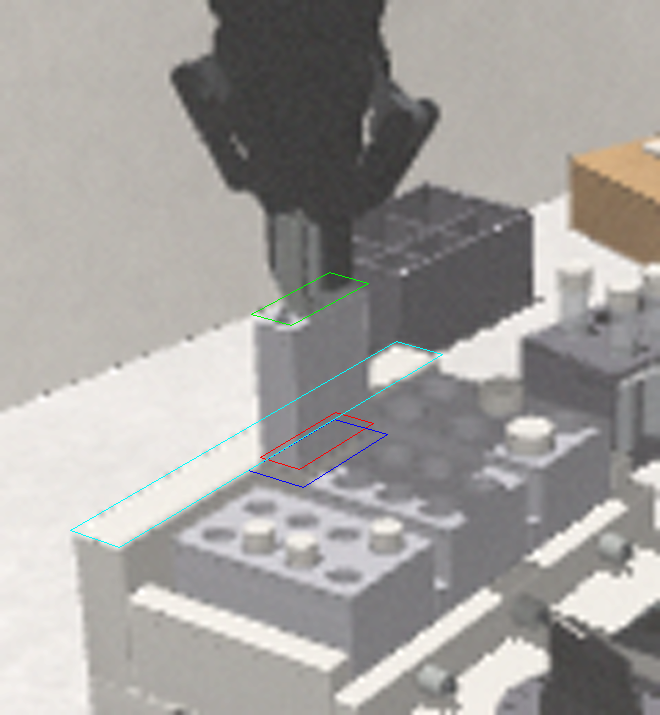

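{"method": "carry_out", "body": {
  "increments": [
    [[0,0,0.02,0,0,0],[0,0,0.04,0,0,0],[0,0,0.06,0,0,0],[0,0,0.08,0,0,0],[0,0,0.08,0,0,0]]
  ]
}}

```text
clock: 13.42
eef_pos: [635.6, -15.9, 178.2]
tcp_rot: [-3.139, -0.001, 1.748]
contact_force: [-0.3, 0.7, -3.6]
opening: 0.112
```

```bash
python3 - <<'E'
from h import *
sent(0,0,.08,0,0,0)
E
```

```text
t 13.42 cmd [636.8 -15.8 181.1] meas [635.6 -15.9 178.2] yaw [-3.139e+00 -1.000e-03  1.748e+00] F [-0.3  0.7 -3.6] open 0.112
```

{"method": "carry_out", "body": {
  "increments": [
    [[0,0,0.025,0,0,0],[0,0,0.05,0,0,0],[0,0,0.075,0,0,0],[0,0,0.095,0,0,0],[0,0,0.095,0,0,0]]
  ]
}}

```text
clock: 13.83
eef_pos: [635.5, -15.9, 140.0]
tcp_rot: [-3.138, -0.001, 1.748]
contact_force: [-1.3, -0.4, -3.8]
opening: 0.111
```

{"method": "carry_out", "body": {
  "increments": [
    [[0,0,0.005,0,0,0],[0,0,0.01,0,0,0],[0,0,0.012,0,0,0],[0,0,0.012,0,0,0]]
  ]
}}

```text
clock: 14.17
eef_pos: [637.0, -15.9, 137.8]
tcp_rot: [3.141, 0.0, 1.748]
contact_force: [0.0, 0.6, -3.2]
opening: 0.112
```

```bash
python3 - <<'E'
from h import *
sent(0,0,.095,0,0,0);sent(0,0,.012,0,0,0)
f=optics.grab_frame("side"); crop(f,"side8.png",230,130,350,260,5.5)
E
```

```text
t 14.17 cmd [636.8 -15.8 143.1] meas [637.  -15.9 137.8] yaw [3.141 0.    1.748] F [ 0.   0.6 -3.2] open 0.112
t 14.17 cmd [636.8 -15.8 138.3] meas [637.  -15.9 137.8] yaw [3.141 0.    1.748] F [ 0.   0.6 -3.2] open 0.112
```

View pics/side8.png

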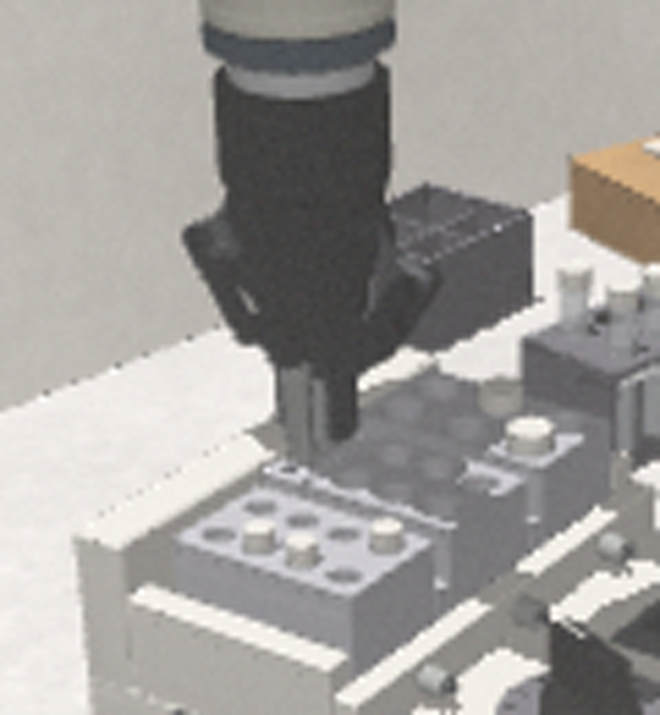

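{"method": "carry_out", "body": {
  "increments": [
    [[0,0,0.002,0,0,0],[0,0,0.004,0,0,0],[0,0,0.004,0,0,0]]
  ]
}}

```text
clock: 14.47
eef_pos: [637.4, -15.9, 137.6]
tcp_rot: [3.14, 0.0, 1.748]
contact_force: [-3.2, 0.9, 7.6]
opening: 0.112
```

{"method": "carry_out", "body": {
  "increments": [
    [[0,0,0,0,0,0],[0,0,0,0,0,0],[0,0,0,0,0,0],[0,0,0,0,0,0],[0,0,0,0,0,0]]
  ],
  "hand": 0.4
}}

```text
clock: 14.88
eef_pos: [636.9, -15.9, 136.1]
tcp_rot: [3.142, -0.0, 1.748]
contact_force: [0.7, -0.3, -0.9]
opening: 0.6
```

{"method": "carry_out", "body": {
  "increments": [
    [[0,0,-0.06,0,0,0],[0,0,-0.14,0,0,0],[0,0,-0.22,0,0,0],[0,0,-0.28,0,0,0],[0,0,-0.28,0,0,0]]
  ]
}}

```text
clock: 15.3
eef_pos: [639.6, -16.0, 253.9]
tcp_rot: [3.133, 0.002, 1.748]
contact_force: [0.9, 0.3, 0.6]
opening: 0.601
```

```bash
python3 - <<'E'
from h import *
sent(0,0,.004,0,0,0);sent(0,0,-.28,0,0,0)
f=optics.grab_frame("side"); crop(f,"side9.png",230,130,350,260,5.5); w=cloud(f)
for k in ("filler_mid","filler_tab","filler","block_short"): print(k,[(d["point"],d["confidence"],((np.array(d["point"])-O)@RH).round(1)) for d in nets.tip_of(k,"side")[:1]])
E
```

```text
t 15.3 cmd [636.8 -15.8 136.7] meas [639.6 -16.  253.9] yaw [3.133e+00 2.000e-03 1.748e+00] F [0.9 0.3 0.6] open 0.601
t 15.3 cmd [636.8 -15.9 248.7] meas [639.6 -16.  253.9] yaw [3.133e+00 2.000e-03 1.748e+00] F [0.9 0.3 0.6] open 0.601
filler_mid [([638.3, -14.7, 98.3], 0.54, array([83.7,  1. , 98.3]))]
filler_tab [([638.2, -13.2, 136.0], 0.74, array([ 83.8,   2.5, 136. ]))]
filler []
block_short [([545.1, -31.3, 38.0], 0.75, array([-11. ,   1.1,  38. ]))]
```

View pics/side9.png

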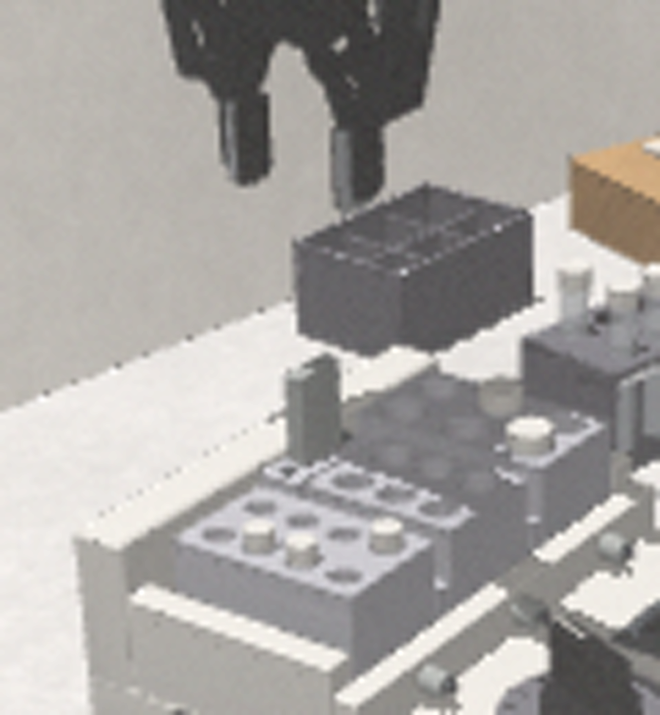

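The tab stands up at (313,410) in the crop and the bar sits fully down behind the middle block. The downward contact came with the foot at 40 mm. Now I move back, turn and shut the fingers for the push.

```bash
python3 - <<'E'
from h import *
x,y,z=H(-52,0,245); plan(x,y,z,YAW,maxa=.55)
E
```

```text
[0.0, -0.1117, 0.0031, -0.0004, -0.0003, 0.5002]
[-0.0558, -0.0967, 0.0031, -0.0004, -0.0003, 0.5002]
[-0.0967, -0.0558, 0.0031, -0.0004, -0.0003, 0.5002]
```

{"method": "carry_out", "body": {
  "increments": [
    [[0,-0.02,0,0,0,0.1],[0,-0.05,0,0,0,0.2],[0,-0.08,0,0,0,0.3],[0,-0.112,0.003,0,0,0.4],[0,-0.112,0.003,0,0,0.5]]
  ],
  "hand": 1
}}

```text
clock: 15.97
eef_pos: [589.9, -24.1, 245.0]
tcp_rot: [-3.137, 0.002, 1.219]
contact_force: [-0.8, 0.3, -0.2]
opening: 0.002
```

{"method": "carry_out", "body": {
  "increments": [
    [[-0.011,-0.02,0,0,0,0.1],[-0.022,-0.04,0,0,0,0.2],[-0.04,-0.07,0,0,0,0.3],[-0.056,-0.097,0.003,0,0,0.4],[-0.056,-0.097,0.003,0,0,0.5]]
  ]
}}

```text
clock: 16.38
eef_pos: [545.7, -32.0, 243.9]
tcp_rot: [-3.139, 0.003, 0.696]
contact_force: [0.1, 0.3, 0.2]
opening: 0.007
```

{"method": "carry_out", "body": {
  "increments": [
    [[-0.02,-0.012,0,0,0,0.1],[-0.04,-0.024,0,0,0,0.2],[-0.07,-0.04,0,0,0,0.3],[-0.097,-0.056,0.003,0,0,0.4],[-0.097,-0.056,0.003,0,0,0.5]]
  ]
}}

```text
clock: 16.8
eef_pos: [501.6, -39.8, 242.7]
tcp_rot: [-3.141, 0.004, 0.172]
contact_force: [-0.3, -0.5, -0.1]
opening: -0.001
```

```bash
python3 - <<'E'
from h import *
sent(0,-.112,.003,0,0,.5);sent(-.056,-.097,.003,0,0,.5);sent(-.097,-.056,.003,0,0,.5)
x,y,z=H(-52,0,102); print(x,y);plan(x,y,z,YAW)
f=optics.grab_frame("top"); f=optics.grab_frame("side"); crop(f,"side10.png",230,130,390,290,4)
print(sense()["eef_pos"],sense()["tcp_rot"])
E
```

```text
t 16.8 cmd [592.7 -23.8 247.5] meas [501.6 -39.8 242.7] yaw [-3.141  0.004  0.172] F [-0.3 -0.5 -0.1] open -0.001
t 16.8 cmd [548.7 -31.8 246.3] meas [501.6 -39.8 242.7] yaw [-3.141  0.004  0.172] F [-0.3 -0.5 -0.1] open -0.001
t 16.8 cmd [504.6 -39.7 245.1] meas [501.6 -39.8 242.7] yaw [-3.141  0.004  0.172] F [-0.3 -0.5 -0.1] open -0.001
504.91242962270763 -39.55601653939846
[0.001, 0.0004, 0.3579, -0.0014, 0.0001, 0.0006]
[503.60199395 -39.68586171 243.36136138] [-3.14104273e+00  2.00510275e-03  1.75540763e-01]
```

View pics/side10.png

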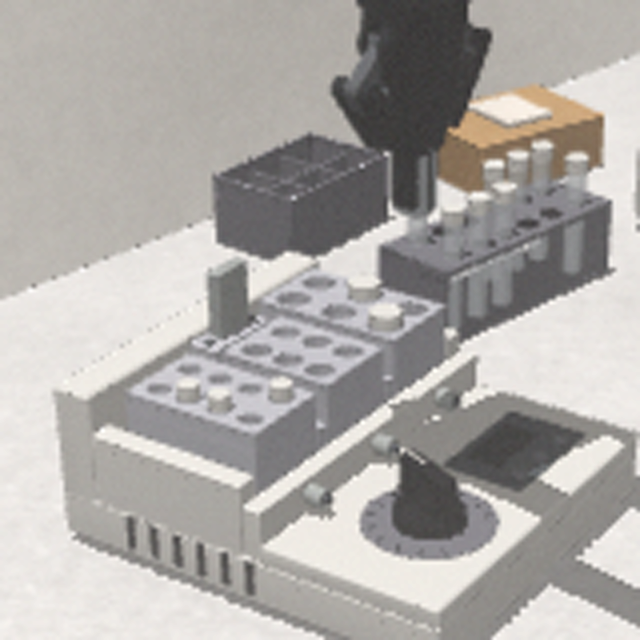

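The view is clear: shut fingers at (412,200), block and tab in place. I lower in front of the block with a gentle end.

{"method": "carry_out", "body": {
  "increments": [
    [[0,0,0.08,0,0,0],[0,0,0.17,0,0,0],[0,0,0.26,0,0,0],[0,0,0.33,0,0,0],[0,0,0.35,0,0,0]]
  ]
}}

```text
clock: 17.32
eef_pos: [501.8, -39.4, 100.0]
tcp_rot: [-3.14, 0.007, 0.181]
contact_force: [-0.8, -0.1, 0.3]
opening: 0.002
```

{"method": "carry_out", "body": {
  "increments": [
    [[0,0,0.004,0,0,0],[0,0,0.007,0,0,0],[0.01,0,0.007,0,0,0],[0.02,0,0.007,0,0,0],[0.03,0,0.007,0,0,0]]
  ]
}}

```text
clock: 17.73
eef_pos: [518.0, -37.6, 103.2]
tcp_rot: [3.141, -0.003, 0.178]
contact_force: [-0.4, 1.1, -0.2]
opening: 0.004
```

{"method": "carry_out", "body": {
  "increments": [
    [[0.005,0,0,0,0,0],[0.01,0,0,0,0,0],[0.015,0,0,0,0,0],[0.02,0,0,0,0,0],[0.025,0,0,0,0,0]]
  ]
}}

```text
clock: 18.15
eef_pos: [526.3, -35.7, 101.7]
tcp_rot: [-3.142, 0.0, 0.178]
contact_force: [0.4, 0.4, -0.0]
opening: -0.002
```

```bash
python3 - <<'E'
from h import *
sent(0,0,.35,0,0,0);sent(.03,0,.007,0,0,0);sent(.025,0,0,0,0,0)
p,R=cmd();print((p-O)@RH,(sense()["eef_pos"]-O)@RH)
f=optics.grab_frame("side"); crop(f,"side11.png",230,130,390,290,4)
E
```

```text
t 18.15 cmd [504.5 -39.5 105.1] meas [526.3 -35.7 101.7] yaw [-3.142  0.     0.178] F [ 0.4  0.4 -0. ] open -0.002
t 18.15 cmd [516.3 -37.3 102.3] meas [526.3 -35.7 101.7] yaw [-3.142  0.     0.178] F [ 0.4  0.4 -0. ] open -0.002
t 18.15 cmd [526.2 -35.6 102.3] meas [526.3 -35.7 101.7] yaw [-3.142  0.     0.178] F [ 0.4  0.4 -0. ] open -0.002
[-30.38764138   0.1745493  102.3458448 ] [-3.02291709e+01 -2.16846108e-02  1.01733820e+02]
```

View pics/side11.png

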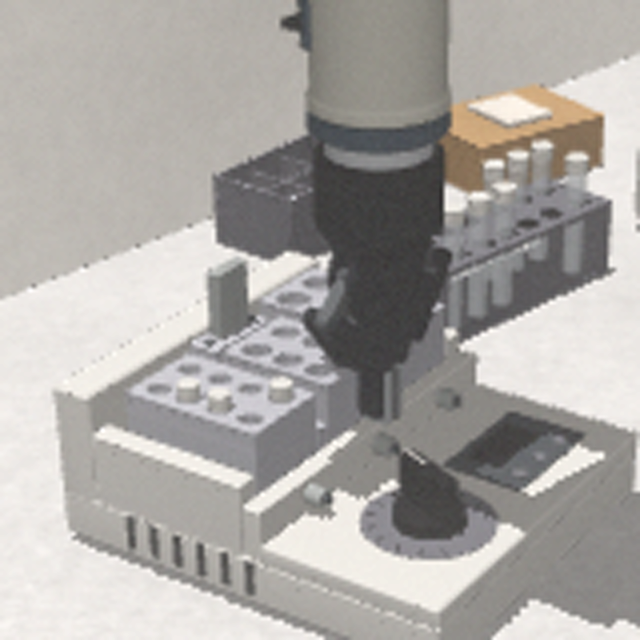

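{"method": "carry_out", "body": {
  "increments": [
    [[0.005,0,0,0,0,0],[0.01,0,0,0,0,0],[0.015,0,0,0,0,0],[0.02,0,0,0,0,0],[0.02,0,0,0,0,0]]
  ]
}}

```text
clock: 18.62
eef_pos: [534.3, -34.3, 101.6]
tcp_rot: [-3.142, 0.0, 0.178]
contact_force: [0.1, 0.8, 0.4]
opening: -0.0
```

{"method": "carry_out", "body": {
  "increments": [
    [[0.003,0,0,0,0,0],[0.006,0,0,0,0,0],[0.009,0,0,0,0,0],[0.012,0,0,0,0,0],[0.012,0,0,0,0,0]]
  ]
}}

```text
clock: 19.03
eef_pos: [538.5, -33.5, 101.6]
tcp_rot: [-3.141, 0.001, 0.178]
contact_force: [-3.8, -0.4, 1.7]
opening: 0.001
```

```bash
python3 - <<'E'
from h import *
sent(.02,0,0,0,0,0);sent(.012,0,0,0,0,0)
p,R=cmd();print((p-O)@RH,(sense()["eef_pos"]-O)@RH, RH.T@sense()["contact_force"])
E
```

```text
t 19.03 cmd [534.  -34.2 102.3] meas [538.5 -33.5 101.6] yaw [-3.141e+00  1.000e-03  1.780e-01] F [-3.8 -0.4  1.7] open 0.001
t 19.03 cmd [538.8 -33.3 102.3] meas [538.5 -33.5 101.6] yaw [-3.141e+00  1.000e-03  1.780e-01] F [-3.8 -0.4  1.7] open 0.001
[-17.58764368   0.18210949 102.34453096] [-1.79144297e+01  1.51154328e-02  1.01557130e+02] [-3.78450713  0.2889482   1.74077159]
```

Block contact, about 4 N (sliding). I continue in small steps.

{"method": "carry_out", "body": {
  "increments": [
    [[0.003,0,0,0,0,0],[0.006,0,0,0,0,0],[0.009,0,0,0,0,0],[0.012,0,0,0,0,0],[0.012,0,0,0,0,0]]
  ]
}}

```text
clock: 19.45
eef_pos: [542.7, -32.8, 101.5]
tcp_rot: [-3.141, 0.002, 0.178]
contact_force: [-7.6, -2.0, 4.4]
opening: 0.002
```

{"method": "carry_out", "body": {
  "increments": [
    [[0.002,0,0,0,0,0],[0.004,0,0,0,0,0],[0.006,0,0,0,0,0],[0.008,0,0,0,0,0],[0.008,0,0,0,0,0]]
  ]
}}

```text
clock: 19.87
eef_pos: [542.8, -32.7, 101.3]
tcp_rot: [-3.141, 0.008, 0.178]
contact_force: [-19.4, -5.2, 13.7]
opening: -0.001
```

```bash
python3 - <<'E'
from h import *
sent(.012,0,0,0,0,0);sent(.008,0,0,0,0,0)
p,R=cmd();print((p-O)@RH,(sense()["eef_pos"]-O)@RH, RH.T@sense()["contact_force"])
f=optics.grab_frame("side"); crop(f,"side12.png",230,150,350,280,5.5,draw=[(rect(-5,75,-30,30,110),(0,0,255))])
E
```

```text
t 19.87 cmd [543.5 -32.5 102.3] meas [542.8 -32.7 101.3] yaw [-3.141  0.008  0.178] F [-19.4  -5.2  13.7] open -0.001
t 19.87 cmd [546.6 -31.9 102.3] meas [542.8 -32.7 101.3] yaw [-3.141  0.008  0.178] F [-19.4  -5.2  13.7] open -0.001
[ -9.58764511   0.18683461 102.34370981] [-13.46356483   0.10821856 101.29870591] [-20.03697197  -1.69950952  13.73984468]
```

View pics/side12.png

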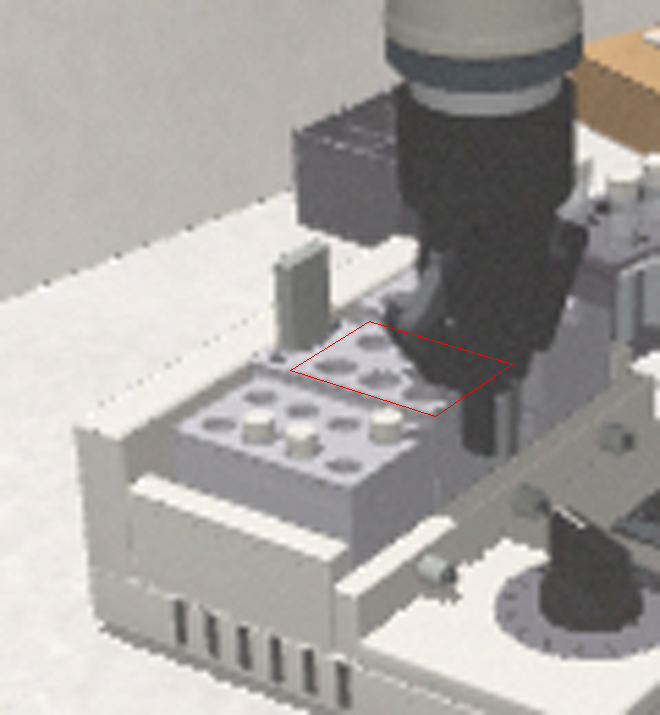

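```bash
python3 - <<'E'
from h import *
print(RH.T@sense()["contact_force"],sense()["wrist_torque"])
f=optics.grab_frame("side"); w=cloud(f); h=(w-O)@RH
tab=(abs(h[...,1])<25)&(h[...,0]>60)&(h[...,0]<110)&(h[...,2]>118)&(h[...,2]<158)
q=h[tab]; print("tab",len(q),q.min(0),q.max(0),np.median(q,0)); t=q[q[:,2]>152]; print(np.median(t,0),t.min(0),t.max(0))
b=(abs(h[...,1])<29)&(abs(h[...,2]-110)<3)&(h[...,0]>-20)&(h[...,0]<100); q=h[b]; print("top surf hx hist",np.histogram(q[:,0],bins=np.arange(-20,101,5)))
bl=(abs(h[...,1])<28)&(h[...,2]<100)&(h[...,0]>40)&(h[...,0]<99); print("low pts in gap",bl.sum(),np.round(h[bl][:10]))
crop(f,"side13.png",265,180,345,240,9,draw=[])
for k in ("filler_mid","filler_tab","block_short","block_mid","block_long","dial_pointer"): print(k,[(d["point"],d["confidence"],((np.array(d["point"])-O)@RH).round(1)) for d in nets.tip_of(k,"side")[:1]])
E
```

```text
[-19.25576767  -3.19910941  14.87871524] [-0.83527691  2.60484481 -0.04030033]
tab 150 [ 79.14725294 -13.58396462 118.8066623 ] [ 93.14986989  19.86304562 156.21516881] [ 83.97968645   7.56130904 138.3804383 ]
[ 86.64452871   2.85542948 154.40962152] [ 82.5285232  -11.01695022 152.42710068] [ 91.98343118  16.41508324 156.21516881]
top surf hx hist (array([ 4,  5,  1, 12,  6,  5,  5,  6, 12,  9,  8,  7, 11, 20,  8,  8, 14,
       15, 21, 19, 23, 11,  4,  8]), array([-20, -15, -10,  -5,   0,   5,  10,  15,  20,  25,  30,  35,  40,
        45,  50,  55,  60,  65,  70,  75,  80,  85,  90,  95, 100]))
low pts in gap 2 [[ 68. -25. 100.]
 [ 45.   6. 100.]]
filler_mid [([644.0, -14.9, 96.3], 0.68, array([89.3, -0.2, 96.3]))]
filler_tab [([641.7, -13.9, 134.3], 0.67, array([ 87.2,   1.2, 134.3]))]
block_short [([553.8, -27.5, 36.0], 0.79, array([-1.8,  3.3, 36. ]))]
block_mid [([531.6, 36.4, 35.4], 0.67, array([-12.4,  70.1,  35.4]))]
block_long [([557.1, -101.9, 41.5], 0.83, array([-11.6, -70.6,  41.5]))]
dial_pointer [([479.8, -8.4, 80.7], 0.6, array([-71.2,  35.1,  80.7]))]
```

View pics/side13.png

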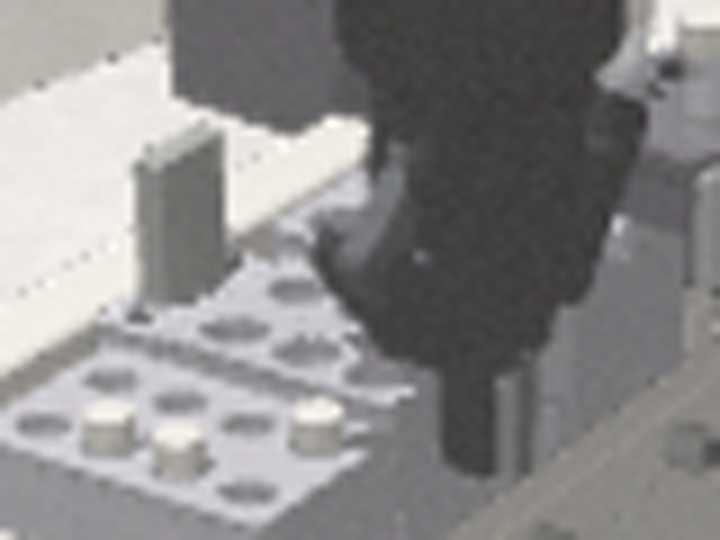

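The tab's centre is now at heater x = 86.6 mm (flush would be 86), no gap is left in the crop, and the tool is stalled at 20 N. I add a little pressure and hold to check stability.

{"method": "carry_out", "body": {
  "increments": [
    [[0.002,0,0,0,0,0],[0.002,0,0,0,0,0],[0.002,0,0,0,0,0],[0.002,0,0,0,0,0],[0.002,0,0,0,0,0]]
  ]
}}

```text
clock: 20.68
eef_pos: [542.8, -32.6, 101.2]
tcp_rot: [-3.141, 0.01, 0.178]
contact_force: [-21.4, -6.3, 17.0]
opening: 0.002
```

{"method": "carry_out", "body": {
  "increments": [
    [[0,0,0,0,0,0],[0,0,0,0,0,0],[0,0,0,0,0,0],[0,0,0,0,0,0],[0,0,0,0,0,0]]
  ]
}}

```text
clock: 21.1
eef_pos: [542.8, -32.6, 101.3]
tcp_rot: [-3.141, 0.009, 0.178]
contact_force: [-21.6, -5.4, 16.9]
opening: 0.004
```

```bash
python3 - <<'E'
from h import *
sent(.002,0,0,0,0,0)
print((sense()["eef_pos"]-O)@RH, RH.T@sense()["contact_force"])
f=optics.grab_frame("side"); w=cloud(f); c=H(-96,45,0)
s=(np.hypot(w[...,0]-c[0],w[...,1]-c[1])<35)&(w[...,2]>80)&(w[...,2]<93); p=w[s]
print("dial",cv2.minAreaRect(p[:,:2].astype(np.float32)))
cv2.imwrite("pics/end.png",f["img"][:,:,::-1])
E
```

```text
t 21.1 cmd [547.4 -31.8 102.3] meas [542.8 -32.6 101.3] yaw [-3.141  0.009  0.178] F [-21.6  -5.4  16.9] open 0.004
[-13.45731438   0.13259114 101.25102717] [-22.25257499  -1.51103687  16.94501428]
dial ((456.4797668457031, -2.050750732421875), (14.516283988952637, 48.52777862548828), 76.47372436523438)
```

View pics/end.png

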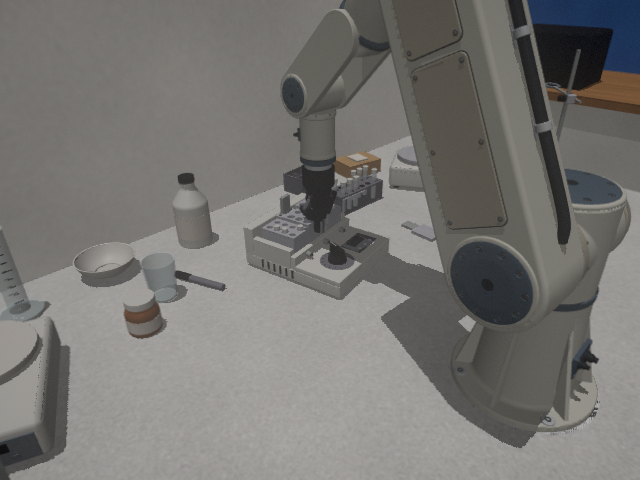

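The fingers at about (318,205) hold the block. The push is steady at 22 N with no further motion, and the bystanders have not moved.

```bash
python3 -c "
from rig import r
print(r.sign_off())"
```

```text
the job is handed in; nothing more can be done
None
```

The heater is ready and I handed the job in at about 21 s. The arm is still pressing the short block (middle bay) back, so you can do up its clamp screw.

- **Dial:** I turned it about 0.89 rad clockwise onto the long mark. After letting go, the bar stood at yaw -0.23 rad (top camera) and -0.20 rad (side camera). The last side reading was -0.24, against a target of -0.22.
- **Filler bar:** I slid the thick bar down behind the short block and let go of it. It touched down with its foot at the bay floor, 40 mm above the bench.
- **Push:** I pushed the block back until it stopped moving. The filler tab's centre then measured 86.6 mm in heater x, where fully flush would be 86. The side picture and depth showed no gap left.
- **Hold:** The push was steady at about 22 N with no further motion. The tool also felt about 17 N upward, most likely friction on the block face.
- **Everything else:** The tube blocks either side read the same as before. In the final side picture the visible bystanders looked unmoved.

The top camera could not check the insertion or the push because the arm blocked its view, so those rest on the side camera and the force readings. The trained network's estimate for the filler's centre was about 3 mm too far back (89 mm). That disagrees with the depth measurement and would put the bar inside the rear wall.

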